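# Hang the washed play baskets to dry, aim the fan and set its timer

## Task

The play baskets on the bench have just been washed: hang each of them by its handle on a hook of the drying stand, one basket to a hook. When all of them hang, turn the little fan on its foot so that it blows straight at the middle of the stand, and last of all turn the timer sleeve to 4. Leave the other toys where they are.

Things in the scene. Friction and masses are not known exactly. Their poses are not given: they have to be found in the camera images.
- basket1_handle (a point): Middle of the white handle bar of the green open play basket (may be absent). Box 80 (x) by 90 (y) by 55 mm high, 0.1 to 0.2 kg, heavy base. Stiff level bar along y, 90 mm long, 10 mm square, 135 mm above the underside (middle), on two uprights 12 by 6 mm at y = +-42 mm. Clear opening under the bar: 75 mm high, 78 mm wide. x across the bar, z up; symmetric ends and sides.
- basket2_handle (a point): Middle of the white handle bar of the orange open play basket (may be absent). Box 80 (x) by 90 (y) by 55 mm high, 0.1 to 0.2 kg, heavy base. Stiff level bar along y, 90 mm long, 10 mm square, 135 mm above the underside (middle), on two uprights 12 by 6 mm at y = +-42 mm. Clear opening under the bar: 75 mm high, 78 mm wide. x across the bar, z up; symmetric ends and sides.
- basket3_handle (a point): Middle of the white handle bar of the blue open play basket (may be absent). Box 80 (x) by 90 (y) by 55 mm high, 0.1 to 0.2 kg, heavy base. Stiff level bar along y, 90 mm long, 10 mm square, 135 mm above the underside (middle), on two uprights 12 by 6 mm at y = +-42 mm. Clear opening under the bar: 75 mm high, 78 mm wide. x across the bar, z up; symmetric ends and sides.
- basket4_handle (a point): Middle of the white handle bar of the yellow open play basket (may be absent). Box 80 (x) by 90 (y) by 55 mm high, 0.1 to 0.2 kg, heavy base. Stiff level bar along y, 90 mm long, 10 mm square, 135 mm above the underside (middle), on two uprights 12 by 6 mm at y = +-42 mm. Clear opening under the bar: 75 mm high, 78 mm wide. x across the bar, z up; symmetric ends and sides.
- rack_mid (a point): Middle of the fixed wooden drying stand with four hooks: half-way between the two inner hooks, at the height of their points. x runs from the hooks' points to the cross beam behind them, y along the beam to the left seen from the robot. Foot board 16 mm high; beam 500 mm long, its top 216 mm up, on posts at y = +-235 mm. Bring a handle in from the -x side, bar above the hook's point, basket below the hook's arm, along +x, then let it down.
- hook1 (a point): Where the middle of a hung handle bar rests on the leftmost hook (counted from the left, seen from the robot), 204 mm above the bench; stand's axes. Hook: steel rod 8 mm thick; its level arm (top 5 mm, bottom 13 mm below this point) runs along x from the beam, whose face is 71 mm behind (+x), to an upturned end 13 to 32 mm ahead (-x), its point 35 mm above this point. Hooks 115 mm apart.
- hook2 (a point): Where the middle of a hung handle bar rests on the second hook (counted from the left, seen from the robot), 204 mm above the bench; stand's axes. Hook: steel rod 8 mm thick; its level arm (top 5 mm, bottom 13 mm below this point) runs along x from the beam, whose face is 71 mm behind (+x), to an upturned end 13 to 32 mm ahead (-x), its point 35 mm above this point. Hooks 115 mm apart.
- hook3 (a point): Where the middle of a hung handle bar rests on the third hook (counted from the left, seen from the robot), 204 mm above the bench; stand's axes. Hook: steel rod 8 mm thick; its level arm (top 5 mm, bottom 13 mm below this point) runs along x from the beam, whose face is 71 mm behind (+x), to an upturned end 13 to 32 mm ahead (-x), its point 35 mm above this point. Hooks 115 mm apart.
- hook4 (a point): Where the middle of a hung handle bar rests on the rightmost hook (counted from the left, seen from the robot), 204 mm above the bench; stand's axes. Hook: steel rod 8 mm thick; its level arm (top 5 mm, bottom 13 mm below this point) runs along x from the beam, whose face is 71 mm behind (+x), to an upturned end 13 to 32 mm ahead (-x), its point 35 mm above this point. Hooks 115 mm apart.
- fan_head (a joint): Swivel angle of the fan's head on its foot, rad, about the vertical, growing counter-clockwise seen from above, from -1.7 to 1.7. Friction about 0.06 N m; stays where it is left. 0 is no special aim.
- fan_grip (a point): Middle of the blue grip fin on top of the small fan, on its swivel axis, 192 mm above the bench: plate 50 mm long (x), 12 mm thick (y), 172 to 208 mm above the bench. Turns with the head; +x is the way the fan blows (out of the open wire grille; the back is closed). The head is a drum 124 mm across, 48 mm deep, centred 115 mm up, on a fixed round foot 124 mm across.
- timer_sleeve (a joint): Angle of the timer sleeve, rad, growing clockwise seen from above, 0 at the mark 0 and 0.35 per number: 4 is at 1.40, the last mark 6 at 2.10. Friction about 0.05 N m; stays where it is left.
- timer_grip (a point): On the timer sleeve's axis, 56 mm above the bench. Ribbed grey upright sleeve 44 mm across (47 over the ribs), 31 to 71 mm above the bench, on a fixed white block 120 by 120 mm, 30 mm high, with the numbers 0 to 6 on its top around the sleeve; a red pointer on the sleeve's rim and top shows the number. Turns with the sleeve; z is up.
- red_cube_mid (a point): Centre of a red plastic cube, 60 mm; leave it alone.
- blue_cylinder_mid (a point): Centre of a standing blue wooden cylinder, 50 mm across, 80 mm high; leave it alone.
- yellow_arch_mid (a point): Centre of a yellow triangular-topped arch block, 110 mm long, 35 mm deep, about 98 mm high; leave it alone.
- toy_truck_mid (a point): Centre of a small steel toy truck, 130 mm long, 60 mm wide, 73 mm high; leave it alone.
Not all that is in view belongs to the job. Leave any black or red look-alike of the part that bears fan_head alone.

How it is judged:
On the way, in this order (a step that is already met when the one before it is completed fails the run):
1. every basket that is there hangs by its handle on a hook (((x of basket1_handle in the frame of hook1 between -0.025 and 0.06 m and y of basket1_handle in the frame of hook1 between -0.04 and 0.04 m and z of basket1_handle in the frame of hook1 between -0.03 and 0.02 m) or (x of basket1_handle in the frame of hook2 between -0.025 and 0.06 m and y of basket1_handle in the frame of hook2 between -0.04 and 0.04 m and z of basket1_handle in the frame of hook2 between -0.03 and 0.02 m) or (x of basket1_handle in the frame of hook3 between -0.025 and 0.06 m and y of basket1_handle in the frame of hook3 between -0.04 and 0.04 m and z of basket1_handle in the frame of hook3 between -0.03 and 0.02 m) or (x of basket1_handle in the frame of hook4 between -0.025 and 0.06 m and y of basket1_handle in the frame of hook4 between -0.04 and 0.04 m and z of basket1_handle in the frame of hook4 between -0.03 and 0.02 m)) and angle between each of basket1_handle, basket2_handle, basket3_handle, basket4_handle's own z axis and vertical below 0.5 rad and ((x of basket2_handle in the frame of hook1 between -0.025 and 0.06 m and y of basket2_handle in the frame of hook1 between -0.04 and 0.04 m and z of basket2_handle in the frame of hook1 between -0.03 and 0.02 m) or (x of basket2_handle in the frame of hook2 between -0.025 and 0.06 m and y of basket2_handle in the frame of hook2 between -0.04 and 0.04 m and z of basket2_handle in the frame of hook2 between -0.03 and 0.02 m) or (x of basket2_handle in the frame of hook3 between -0.025 and 0.06 m and y of basket2_handle in the frame of hook3 between -0.04 and 0.04 m and z of basket2_handle in the frame of hook3 between -0.03 and 0.02 m) or (x of basket2_handle in the frame of hook4 between -0.025 and 0.06 m and y of basket2_handle in the frame of hook4 between -0.04 and 0.04 m and z of basket2_handle in the frame of hook4 between -0.03 and 0.02 m)) and ((x of basket3_handle in the frame of hook1 between -0.025 and 0.06 m and y of basket3_handle in the frame of hook1 between -0.04 and 0.04 m and z of basket3_handle in the frame of hook1 between -0.03 and 0.02 m) or (x of basket3_handle in the frame of hook2 between -0.025 and 0.06 m and y of basket3_handle in the frame of hook2 between -0.04 and 0.04 m and z of basket3_handle in the frame of hook2 between -0.03 and 0.02 m) or (x of basket3_handle in the frame of hook3 between -0.025 and 0.06 m and y of basket3_handle in the frame of hook3 between -0.04 and 0.04 m and z of basket3_handle in the frame of hook3 between -0.03 and 0.02 m) or (x of basket3_handle in the frame of hook4 between -0.025 and 0.06 m and y of basket3_handle in the frame of hook4 between -0.04 and 0.04 m and z of basket3_handle in the frame of hook4 between -0.03 and 0.02 m)) and ((x of basket4_handle in the frame of hook1 between -0.025 and 0.06 m and y of basket4_handle in the frame of hook1 between -0.04 and 0.04 m and z of basket4_handle in the frame of hook1 between -0.03 and 0.02 m) or (x of basket4_handle in the frame of hook2 between -0.025 and 0.06 m and y of basket4_handle in the frame of hook2 between -0.04 and 0.04 m and z of basket4_handle in the frame of hook2 between -0.03 and 0.02 m) or (x of basket4_handle in the frame of hook3 between -0.025 and 0.06 m and y of basket4_handle in the frame of hook3 between -0.04 and 0.04 m and z of basket4_handle in the frame of hook3 between -0.03 and 0.02 m) or (x of basket4_handle in the frame of hook4 between -0.025 and 0.06 m and y of basket4_handle in the frame of hook4 between -0.04 and 0.04 m and z of basket4_handle in the frame of hook4 between -0.03 and 0.02 m))), for 0.2 s.
2. the fan blows at the middle of the stand (y of rack_mid in the frame of fan_grip between -0.05 and 0.05 m and x of rack_mid in the frame of fan_grip above 0.1 m), for 0.2 s.
3. the timer stands at 4 (value of joint timer_sleeve between 1.28 and 1.52 rad), for 0.2 s.
At the end, for the whole second after the job is handed in: Each basket present hangs on a hook: its handle's middle, in the axes of the hook's site, at x -25 to 60, y -40 to 40, z -30 to 20 mm, tilt under 0.5 rad. Seen from above, the fan's blowing line passes within 50 mm of rack_mid, which is in front of it. Timer sleeve at 1.28 to 1.52 rad (4 is 1.40) (all of step 1 and all of step 2 and all of step 3); the robot touches nothing.
It fails at once if the red cube is pushed more than 40 mm (distance of red_cube_mid from where it was at the start of the episode above 0.04 m).
It fails at once if the blue cylinder is pushed more than 40 mm (distance of blue_cylinder_mid from where it was at the start of the episode above 0.04 m).
It fails at once if the yellow arch is pushed more than 40 mm (distance of yellow_arch_mid from where it was at the start of the episode above 0.04 m).
It fails at once if the toy truck is pushed more than 40 mm (distance of toy_truck_mid from where it was at the start of the episode above 0.04 m).
Of basket1, basket2, basket3, basket4 only 3 to 4 are there at a start; the rules pass over those that are not, and their reading is None.
At some moment in a run one of basket1, basket2, basket3, basket4 may be knocked a few centimetres aside while the robot is not near it.
It also fails if it takes over 210 s, if anything falls off the work surface, if the arm or the gripper's body presses on something with over 40 N, if the wrist force passes 120 N, or if a joint passes its speed limit or range.

## Robot

A 6-joint arm with a two-finger parallel gripper is mounted at the origin on the work surface. World frame = base frame: x ahead of the robot, y to its left, z up, the work surface at z = 0. Lengths are in m, angles in rad, forces in N, time in s.
With the tool pointing down it reaches from about 0.325 to 0.875 m from the base axis. Payload 4.4 kg.
Tool frame: the origin (TCP) lies at the very end of the fingers, on their centre line; the grasp point (between the pads) lies 19 mm behind it; z points along the fingers, y is the direction in which the jaws open and shut (so a half turn about z gives the same grasp; the last joint's range is limited). The gripper opens to 85 mm and grips with 20 to 120 N. Pads are 22 mm wide; open, the fingers measure 114 mm over their backs; the gripper's body (76 mm by 85 mm) begins 54 mm behind the grasp point. The pads swing forward as they close: fully open they stand 13 mm farther back than shut.
Start: joints at [-1.452, 0.207, 1.542, -0, 1.393, -0.15], TCP at [0.153, -0.554, 0.231] pointing down, gripper open.
Joint ranges: [-2.73, 2.73], [-0.86, 2.22], [0.23, 2.46], [-1.11, 4.25], [0.08, 2.63], [-2.82, 2.82]. Speed limits (rad/s): [2.79, 2.79, 3.14, 3.14, 3.14, 3.14].

## Interface

Orientations are given as a rotation vector (axis times angle).
In Python, from rig import * gives the robot as it stands.
- The arm moves only by the shell command python3 -m pendant 'ROWS'. ROWS is JSON, one flat list of numbers, 7 for each row, row after row: the shift along the tool's x, y, z scaled (see below), then the turn, a rotation vector about the tool's x, y, z scaled (see below), then the opening, from -1 (shut) to 1 (fully open). In form: [dx, dy, dz, wx, wy, wz, fingers, dx, dy, dz, wx, wy, wz, fingers, ...]. A call has 1 to 12 rows; each row is the pose to reach, as a shift and turn from the pose commanded when the call began, along the tool's axes at that moment; what a row does not reach only later rows make up. The controller multiplies each number of a shift by 0.3 m and each number of a turn by 60 degrees. A row lasts 1/12 s, in which the tool goes at most 41.7 mm and 7.16 degrees, less where a joint would pass 70% of its speed; a pose out of reach is approached as far as the arm can. A call with a number of a shift or a turn outside -1 to 1 is refused whole. A call with a gripper value outside its range is refused whole. The fingers move at their own pace and stop on an object; the grip force is fixed at half the most. Time passes only in rows, so rows that repeat a pose let the fingers close. It gives the time, the measured TCP pose, the force and the opening at its end, in the units of the state.
- read_state(): the state, without advancing time (a new reading comes with each control period).
- snapshot(name): name is "side" or "top"; returns the picture (384x512x3 uint8, red, green, blue); there is no depth.
- camera_info(name): a dict with "vfov" (degrees; the focal length in pixels is half the picture's height over the tangent of half this angle, whatever the lens; pixels are square), "cx", "cy" (the principal point, pixels), "k1" (the pictures are not rectified: a ray, as slopes to the right and down, at radius r is drawn at 1 + k1 r^2 times it, then the intrinsics apply), "rvec" (rotation vector, rad) and "tvec" (3), from world to camera coordinates, as OpenCV has them. Camera axes: x right, y down, z forward; pixel columns grow to the right and rows downward; lengths in m; the calibration is good to about 2 mm. A picture is of the moment at which its call begins. camera_info takes no time and is no camera call.
- hand_in(): hands the job in, once; it reports no verdict.
The state is a dict: "clock": time; "joints": joint angles; "qvel": joint speeds; "effort": joint torques, N m; "eef_pos": TCP position; "eef_rot": TCP orientation; "force": force on the tool from outside, world axes, zero at the start; "ft_torque": the same for the moment, N m; "grip_width": finger opening in m.
Only numpy, scipy, OpenCV 4.12 (cv2) and the standard library are available. Lean on these libraries where they do the work, as an engineer would, in place of code of your own. Each camera call takes 0.05 s, during which the arm holds its last target. There are 200 camera calls.

## Working session

There is one attempt and no reset: what is moved stays moved. The work goes in short steps, Python scripts to look and compute and a shell command to move; the robot and the scene stay as the last step left them, time stands still between calls to the robot, and variables do not carry over. Pictures are saved under pics/ and viewed, about 12 in all and at most 16, crops included, and the job is handed in when it is done.

```bash
ls; mkdir -p pics
python3 - <<'E'
from rig import *
import cv2
for n in("side","top"):
    cv2.imwrite(f"pics/{n}0.png",cv2.cvtColor(snapshot(n),cv2.COLOR_RGB2BGR)); print(camera_info(n))
print(read_state())
E
```

```text
pics
{'vfov': 54.913322381165536, 'cx': 253.37222391772312, 'cy': 189.2340591400395, 'k1': -0.10652333562093991, 'rvec': array([ 0.76175232, -2.43563709,  1.26751205]), 'tvec': array([0.45616548, 0.22674846, 1.04399218])}
{'vfov': 56.11843002940884, 'cx': 255.37549760731144, 'cy': 191.68009755435003, 'k1': -0.08999899426499841, 'rvec': array([ 2.19463498, -2.15530331,  0.06866174]), 'tvec': array([0.1072099 , 0.51607886, 1.34872864])}
{'clock': 0.1, 'joints': array([-1.45250526e+00,  2.07356633e-01,  1.54283391e+00, -2.43700361e-05,
        1.39348746e+00, -1.50509631e-01]), 'qvel': array([-0.00074602, -0.00109887, -0.00416242, -0.00098137,  0.0005832 ,
        0.00025905]), 'effort': array([-1.51420619e-05, -3.84091330e+01, -2.92550218e+01, -2.90447570e-04,
        4.75888970e-03,  6.89383697e-06]), 'eef_pos': array([ 0.15259987, -0.55366546,  0.23021864]), 'eef_rot': array([-3.11119376e+00, -4.20688415e-01, -1.50880979e-05]), 'force': array([ 0.28343134, -0.60535263, -0.68081178]), 'ft_torque': array([-0.0027913 , -0.01537666, -0.02249692]), 'grip_width': 0.08520514588120472}
```

View pics/side0.png

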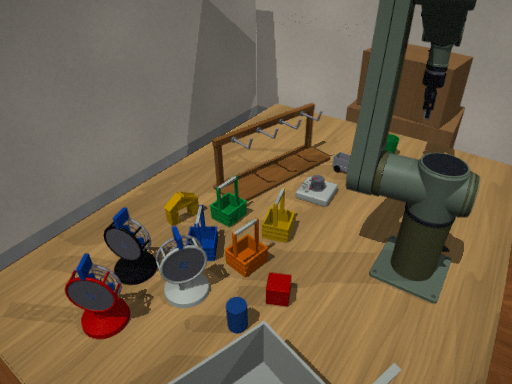

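View pics/top0.png

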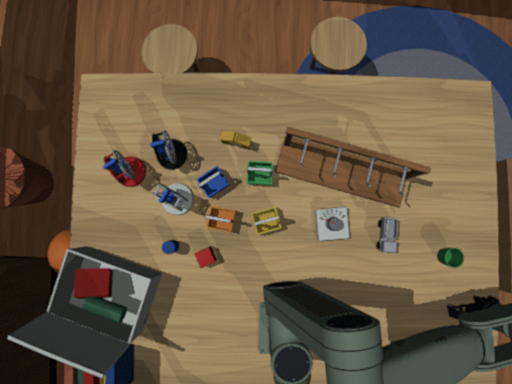

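Side/top pictures: baskets green (top 260,172), blue (213,182), orange (221,218), yellow (267,220). Fans: red foot (125,170), black foot (170,150) and white foot (177,198), so the white one is mine. The stand's hooks lie around (305..405,150..185) and the timer is at (333,223).

```bash
cat > h.py <<'E'
import numpy as np, cv2
from rig import *
from scipy.spatial.transform import Rotation as R
def cam(n):
    c=camera_info(n); h=384; f=h/2/np.tan(np.radians(c['vfov'])/2)
    K=np.array([[f,0,c['cx']],[0,f,c['cy']],[0,0,1]]); return K,np.array([c['k1'],0,0,0.]),cv2.Rodrigues(c['rvec'])[0],c['tvec']
def ray(n,uv):
    K,d,Rm,t=cam(n); p=cv2.undistortPoints(np.array([[uv]],float),K,d)[0,0]
    return -Rm.T@t, Rm.T@np.array([p[0],p[1],1])
def at(n,uv,z):
    o,r=ray(n,uv); return o+r*(z-o[2])/r[2]
def proj(n,P):
    K,d,Rm,t=cam(n); return cv2.projectPoints(np.array(P,float).reshape(-1,3),cv2.Rodrigues(Rm)[0],t,K,d)[0][:,0]
def crop(n,x0,x1,y0,y1,s,name,grid=20):
    im=cv2.cvtColor(snapshot(n),cv2.COLOR_RGB2BGR)[y0:y1,x0:x1]
    im=cv2.resize(im,None,fx=s,fy=s,interpolation=cv2.INTER_CUBIC)
    for x in range(-(-x0//grid)*grid,x1,grid): cv2.putText(im,str(x),((x-x0)*s,10),0,.35,(255,255,255)); cv2.line(im,((x-x0)*s,12),((x-x0)*s,20),(255,255,255))
    for y in range(-(-y0//grid)*grid,y1,grid): cv2.putText(im,str(y),(0,(y-y0)*s+4),0,.35,(255,255,255)); cv2.line(im,(24,(y-y0)*s),(32,(y-y0)*s),(255,255,255))
    cv2.imwrite(f"pics/{name}.png",im)
E
python3 -c "
from h import *
crop('top',145,295,130,240,5,'c1'); crop('top',270,440,120,246,4,'c2')"
```

```text
(no output)
```

View pics/c1.png

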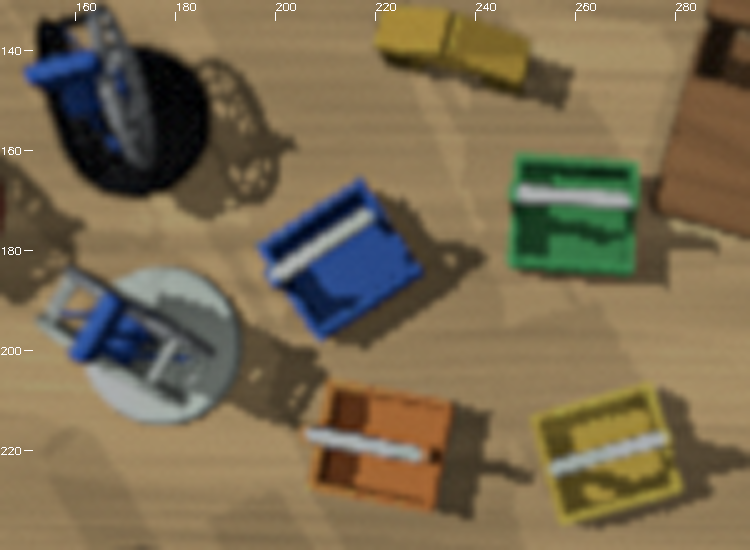

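View pics/c2.png

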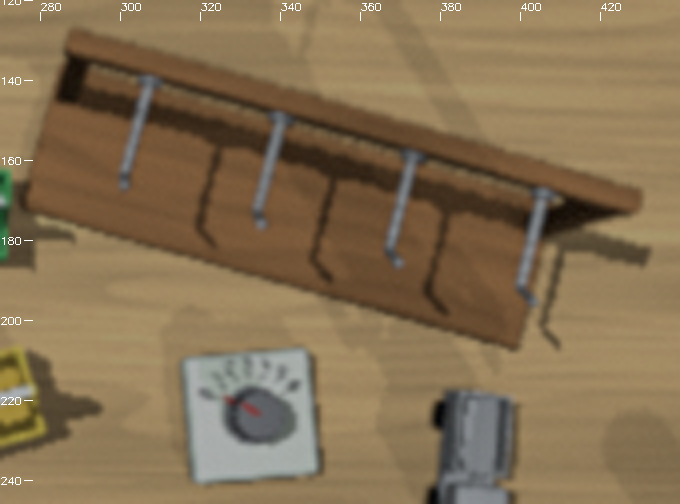

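```bash
cat > m.py <<'E'
from h import *
H={'blue':((199.4,184.6),(219.4,172.8)),'green':((248.4,168.4),(271.4,170.6)),'orange':((206.6,216.6),(230,221.2)),'yellow':((255,224),(278.6,217.4))}
for k,(a,b) in H.items():
    A,B=at('top',a,.138),at('top',b,.138); m=(A+B)/2
    print(k,m.round(3),'len',np.linalg.norm(A-B).round(3),'ang of bar dir',np.degrees(np.arctan2(*(A-B)[[1,0]])).round(1),'side',proj('side',[[*m[:2],.135]]).round(0))
A,B=at('top',(287.2,129.5),.216),at('top',(430,170),.216)
y=(A-B)/np.linalg.norm(A-B); x=np.array([y[1],-y[0],0]); print('beam',A.round(3),B.round(3),np.linalg.norm(A-B),'stand yaw',np.degrees(np.arctan2(x[1],x[0])))
T=np.array([at('top',p,.239) for p in((301,166),(335.2,176),(369.7,186.2),(402.5,195))]); print(T.round(3))
y2=T[0]-T[3]; print(np.linalg.norm(y2)/3); y2/=np.linalg.norm(y2); x2=np.array([y2[1],-y2[0],0]);print('yaw2',np.degrees(np.arctan2(x2[1],x2[0])))
print('hooks',(T+.030*x).round(3)); print('beam face behind tips', (A-T.mean(0))@x)
print('fan',at('top',(168,189),.208),at('top',(161,201),.208)); print('timer',at('top',(334.5,223),.071))
for n,p in dict(cube=(206,257),cyl=(170,247),arch=(235,138),truck=(389,235)).items(): print(n,at('top',p,.06).round(3))
print(at('top',(125,170),.1),at('top',(170,150),.1))
E
python3 m.py; python3 -c "
from h import *
crop('side',60,230,195,345,4,'s1')"
```

```text
blue [0.548 0.276 0.138] len 0.081 ang of bar dir 121.7 side [[200. 215.]]
green [0.583 0.1   0.138] len 0.081 ang of bar dir 85.5 side [[228. 182.]]
orange [0.408 0.242 0.138] len 0.083 ang of bar dir 80.1 side [[247. 226.]]
yellow [0.405 0.073 0.138] len 0.085 ang of bar dir 106.6 side [[280. 196.]]
beam [0.707 0.012 0.216] [ 0.581 -0.466  0.216] 0.49428587624281994 stand yaw -14.734828804695168
[[ 0.582 -0.032  0.239]
 [ 0.552 -0.142  0.239]
 [ 0.521 -0.254  0.239]
 [ 0.495 -0.361  0.239]]
0.11364545163390301
yaw2 -14.908023784632423
hooks [[ 0.611 -0.039  0.239]
 [ 0.581 -0.15   0.239]
 [ 0.55  -0.261  0.239]
 [ 0.524 -0.369  0.239]]
beam face behind tips 0.11071021807411267
fan [0.50337784 0.40316612 0.208     ] [0.46317522 0.42517211 0.208     ]
timer [ 0.40074349 -0.17475109  0.071     ]
cube [0.268 0.292 0.06 ]
cyl [0.301 0.427 0.06 ]
arch [0.711 0.196 0.06 ]
truck [ 0.359 -0.38   0.06 ]
[0.5791541  0.59421068 0.1       ] [0.65497152 0.4296858  0.1       ]
```

View pics/s1.png

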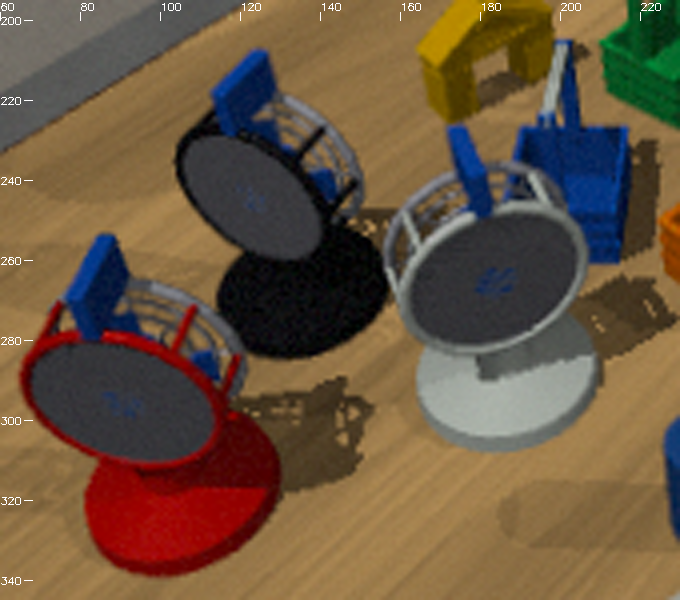

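White fan (160–210 px, s1 crop): solid back faces the side camera, wire grille away from it, so it blows along yaw ≈ -29°. It is the only white-footed one, with the red and black look-alikes at (100,310) and (130,270). I start with yellow → hook4, gripping the bar 22 mm off-middle so the fingers pass beside the hook.

```bash
cat >> h.py <<'E'
def go(*targets):
    """targets (x,y,z,yaw of tool y, deg); prints scaled rows from the present pose"""
    s=read_state(); Q=R.from_rotvec(s['eef_rot']).as_matrix(); yw=np.degrees(np.arctan2(Q[1,1],Q[0,1]))
    print('t',s['clock'],'at',s['eef_pos'].round(4),'yaw',yw.round(1),'tilt',np.degrees(np.arccos(-Q[2,2])).round(2),'w',round(s['grip_width'],4),'F',s['force'].round(1))
    for x,y,z,a in targets:
        a0=np.radians(a); G=np.column_stack([[-np.sin(a0),np.cos(a0),0],[np.cos(a0),np.sin(a0),0],[0,0,-1]])
        G[:,0]=np.cross(G[:,1],G[:,2])
        w=R.from_matrix(Q.T@G).as_rotvec(degrees=True)/60
        print((Q.T@(np.array([x,y,z])-s['eef_pos'])/.3).round(3).tolist(),w.round(3).tolist())
sx=np.array([np.cos(np.radians(-14.8)),np.sin(np.radians(-14.8))]); sy=np.array([-sx[1],sx[0]])
MID=np.array([.5665,-.205])
def hook(i,dx=0,dy=0): return MID+sy*(2.5-i)*.115+sx*dx+sy*dy
E
python3 -c "
from h import *
go((.42,-.33,.34,-30))"
```

```text
t 0.25 at [ 0.1527 -0.554   0.2307] yaw -74.6 tilt 0.07 w 0.0855 F [ 0.1  0.1 -0.1]
[1.058, -0.484, -0.364] [-0.001, -0.001, -0.743]
```

```bash
python3 -m pendant '[0,0,-0.3,0,0,0,1, 0.3,-0.2,-0.36,0,0,-0.3,1, 0.9,-0.45,-0.36,0,0,-0.74,1, 0.99,-0.48,-0.36,0,0,-0.74,1, 0.99,-0.48,-0.36,0,0,-0.74,1, 0.99,-0.48,-0.36,0,0,-0.74,1, 0.99,-0.48,-0.36,0,0,-0.74,1, 0.99,-0.48,-0.36,0,0,-0.74,1, 0.99,-0.48,-0.36,0,0,-0.74,1, 0.99,-0.48,-0.36,0,0,-0.74,1, 0.99,-0.48,-0.36,0,0,-0.74,1, 0.99,-0.48,-0.36,0,0,-0.74,1]'; python3 -c "
from h import *
go((.399,.094,.25,16.6))"
```

```text
clock: 1.25
eef_pos: [0.4007, -0.3366, 0.3391]
eef_rot: [-2.722, -1.568, 0.001]
force: [-0.1, -0.2, -0.4]
grip_width: 0.0858
t 1.25 at [ 0.4007 -0.3366  0.3391] yaw -30.1 tilt 0.06 w 0.0858 F [-0.1 -0.2 -0.4]
[1.239, -0.725, 0.296] [-0.001, 0.0, -0.779]
```

```bash
python3 -m pendant '[0.1,-0.06,0,0,0,-0.1,1, 0.25,-0.15,0,0,0,-0.2,1, 0.99,-0.58,0,0,0,-0.6,1, 0.99,-0.58,0.1,0,0,-0.6,1, 0.99,-0.58,0.1,0,0,-0.78,1, 0.99,-0.58,0.1,0,0,-0.78,1, 0.99,-0.58,0.1,0,0,-0.78,1, 0.99,-0.58,0.1,0,0,-0.78,1, 0.99,-0.58,0.1,0,0,-0.78,1, 0.99,-0.58,0.1,0,0,-0.78,1, 0.99,-0.58,0.1,0,0,-0.78,1, 0.99,-0.58,0.1,0,0,-0.78,1]'; python3 -c "
from h import *
go((.399,.094,.21,16.6),(.399,.094,.116,16.6))"
```

```text
clock: 2.25
eef_pos: [0.3998, 0.0059, 0.3092]
eef_rot: [1.88, 2.516, -0.002]
force: [-0.5, -0.1, -0.5]
grip_width: 0.0857
t 2.25 at [0.3998 0.0059 0.3092] yaw 16.5 tilt 0.06 w 0.0857 F [-0.5 -0.1 -0.5]
[0.283, 0.081, 0.33] [-0.001, 0.001, -0.002]
[0.283, 0.081, 0.644] [-0.001, 0.001, -0.002]
```

```bash
python3 -m pendant '[0.1,0.03,0.1,0,0,0,1, 0.2,0.06,0.2,0,0,0,1, 0.28,0.08,0.3,0,0,0,1, 0.28,0.08,0.4,0,0,0,1, 0.28,0.08,0.5,0,0,0,1, 0.28,0.08,0.58,0,0,0,1, 0.28,0.08,0.64,0,0,0,1, 0.28,0.08,0.64,0,0,0,1, 0.28,0.08,0.64,0,0,0,1]'; python3 -c "
from h import *
go((.399,.094,.116,16.6))
crop('side',200,330,150,280,4,'s2')"
```

```text
clock: 3.0
eef_pos: [0.3986, 0.0933, 0.1167]
eef_rot: [-1.88, -2.515, 0.003]
force: [-0.2, -0.7, -0.2]
grip_width: 0.0857
t 3.0 at [0.3986 0.0933 0.1167] yaw 16.4 tilt 0.14 w 0.0857 F [-0.2 -0.7 -0.2]
[0.002, 0.002, 0.002] [-0.002, -0.0, -0.003]
```

View pics/s2.png

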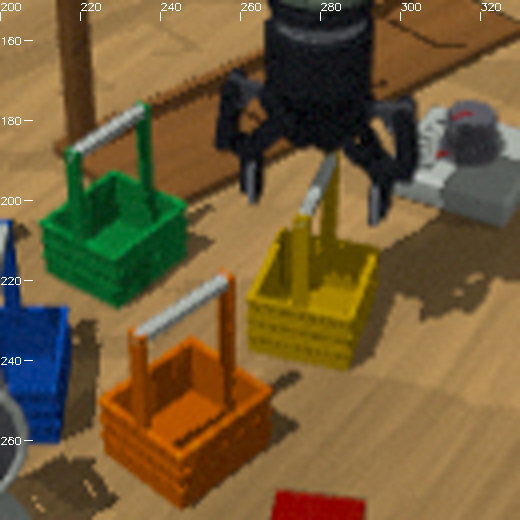

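The open fingers straddle the yellow bar (bar at ~280,195, fingers at 261,198 and 294,203). Close and lift.

```bash
python3 -m pendant '[0,0,0,0,0,0,-1, 0,0,0,0,0,0,-1, 0,0,0,0,0,0,-1, 0,0,0,0,0,0,-1, 0,0,0,0,0,0,-1, 0,0,0,0,0,0,-1, 0,0,0,0,0,0,-1, 0,0,0,0,0,0,-1, 0,0,-0.02,0,0,0,-1, 0,0,-0.06,0,0,0,-1]'; python3 -c "
from h import *
go((.399,.094,.30,16.6))"
```

```text
clock: 3.88
eef_pos: [0.3966, 0.0948, 0.1339]
eef_rot: [-1.875, -2.516, 0.006]
force: [-0.4, -0.6, -0.4]
grip_width: 0.0086
t 3.8833 at [0.3966 0.0948 0.1339] yaw 16.6 tilt 0.32 w 0.0086 F [-0.4 -0.6 -0.4]
[-0.004, 0.004, -0.554] [-0.005, -0.001, 0.0]
```

```bash
python3 -m pendant '[0,0,-0.1,0,0,0,-1, 0,0,-0.2,0,0,0,-1, 0,0,-0.3,0,0,0,-1, 0,0,-0.4,0,0,0,-1, 0,0,-0.5,0,0,0,-1, 0,0,-0.54,0,0,0,-1, 0,0,-0.54,0,0,0,-1]'; python3 -c "
from h import *
p=hook(4,-.13,.027);print(p);q=hook(4,0,.027)
go((*p,.29,-14.8))"
```

```text
clock: 4.47
eef_pos: [0.4007, 0.0949, 0.3013]
eef_rot: [1.874, 2.514, 0.007]
force: [0.8, -0.1, -2.2]
grip_width: 0.0091
[ 0.4036456  -0.31246485]
t 4.4667 at [0.4007 0.0949 0.3013] yaw 16.6 tilt 0.43 w 0.0091 F [ 0.8 -0.1 -2.2]
[-1.304, -0.379, 0.038] [0.007, 0.0, 0.523]
```

```bash
python3 -m pendant '[-0.04,-0.01,0,0,0,0,-1, -0.12,-0.03,0,0,0,0.05,-1, -0.22,-0.06,0,0,0,0.1,-1, -0.32,-0.09,0,0,0,0.17,-1, -0.42,-0.12,0,0,0,0.24,-1, -0.52,-0.15,0,0,0,0.31,-1, -0.62,-0.18,0,0,0,0.38,-1, -0.72,-0.21,0,0,0,0.45,-1, -0.82,-0.24,0,0,0,0.52,-1, -0.9,-0.26,0,0,0,0.52,-1, -0.93,-0.27,0,0,0,0.52,-1, -0.93,-0.27,0,0,0,0.52,-1]'; python3 -c "
from h import *
p=hook(4,-.13,.027);q=hook(4,0,.027)
go((*p,.233,-14.8))"
```

```text
clock: 5.47
eef_pos: [0.3998, -0.1967, 0.2954]
eef_rot: [-2.486, -1.915, 0.002]
force: [1.1, 0.2, -2.2]
grip_width: 0.009
t 5.4667 at [ 0.3998 -0.1967  0.2954] yaw -14.8 tilt 0.23 w 0.009 F [ 1.1  0.2 -2.2]
[-0.37, 0.112, 0.207] [-0.004, -0.001, 0.0]
```

```bash
python3 -m pendant '[-0.05,0.02,0.02,0,0,0,-1, -0.14,0.05,0.06,0,0,0,-1, -0.23,0.08,0.1,0,0,0,-1, -0.31,0.1,0.15,0,0,0,-1, -0.36,0.11,0.18,0,0,0,-1, -0.37,0.11,0.2,0,0,0,-1, -0.37,0.11,0.2,0,0,0,-1, -0.37,0.11,0.2,0,0,0,-1]'; python3 -c "
from h import *
q=hook(4,0,.027)
go((*q,.233,-14.8))
crop('side',230,350,90,210,5,'s3');crop('top',330,450,140,260,5,'t3')
import cv2;a=cv2.imread('pics/s3.png');b=cv2.imread('pics/t3.png');cv2.imwrite('pics/st3.png',cv2.resize(np.hstack([a,b]),(800,400)))"
```

```text
clock: 6.13
eef_pos: [0.4047, -0.3093, 0.2366]
eef_rot: [-2.482, -1.921, -0.001]
force: [0.3, 0.6, -2.2]
grip_width: 0.0089
t 6.1333 at [ 0.4047 -0.3093  0.2366] yaw -14.5 tilt 0.16 w 0.0089 F [ 0.3  0.6 -2.2]
[-0.013, 0.432, 0.011] [-0.002, -0.002, 0.004]
```

View pics/st3.png

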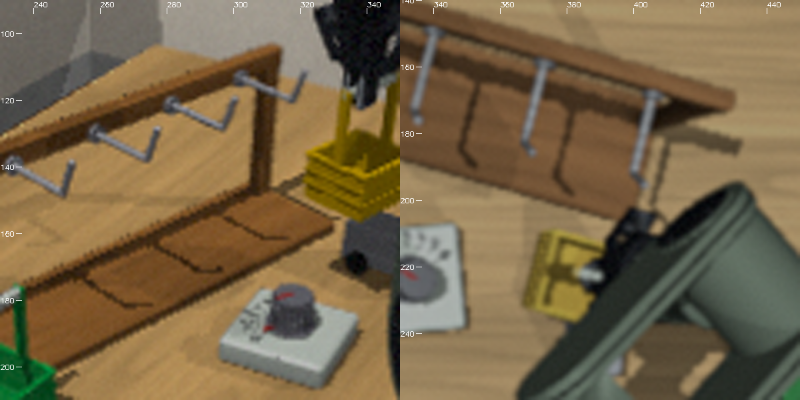

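```bash
python3 -c "
from h import *
t=np.array([.4047,-.3093])
for d in(.02,0,-.022,-.067): print(d,proj('top',[[*(t+sy*d),.256]]),proj('side',[[*(t+sy*d),.256]]))
for z in (.176,.121): print(proj('top',[[*(t+sy*(-.022+e)+sx*f),z] for e in(-.045,.045) for f in (-.04,.04)]))
print(proj('top',[[*hook(i,-.03),.239] for i in (1,2,3,4)]))"
```

```text
0.02 [[382.75914031 221.14550335]] [[334.24559768 117.76508698]]
0 [[388.78221578 222.85015332]] [[337.85377232 116.27160572]]
-0.022 [[395.38870039 224.7203977 ]] [[341.74820745 114.66076062]]
-0.067 [[408.83381264 228.52818543]] [[349.47862344 111.46674562]]
[[396.33139292 239.45103617]
 [402.12402485 216.56286266]
 [370.96231509 232.31003598]
 [376.88809146 209.39313701]]
[[390.52851534 238.62233812]
 [396.10648853 216.71112582]
 [366.20613023 231.77617527]
 [371.90444992 209.8430684 ]]
[[300.61965066 166.27170503]
 [335.1047681  175.98331877]
 [369.42307798 185.71872398]
 [403.37424734 195.42355681]]
```

```bash
python3 -m pendant '[0,0.03,0,0,0,0,-1, 0,0.08,0,0,0,0,-1, 0,0.14,0,0,0,0,-1, 0,0.2,0,0,0,0,-1, 0,0.26,0,0,0,0,-1, 0,0.32,0,0,0,0,-1, -0.01,0.37,0,0,0,0,-1, -0.01,0.41,0,0,0,0,-1, -0.01,0.43,0,0,0,0,-1, -0.01,0.43,0,0,0,0,-1, -0.01,0.43,0,0,0,0,-1]'; python3 -c "
from h import *
q=hook(4,0,.027)
go((*q,.185,-14.8))"
```

```text
clock: 7.15
eef_pos: [0.5292, -0.3462, 0.2374]
eef_rot: [-2.485, -1.922, 0.0]
force: [-1.0, 0.3, -1.5]
grip_width: 0.0084
t 7.15 at [ 0.5292 -0.3462  0.2374] yaw -14.5 tilt 0.01 w 0.0084 F [-1.   0.3 -1.5]
[0.002, 0.0, 0.175] [-0.0, -0.0, 0.004]
```

```bash
python3 -m pendant '[0,0,0.03,0,0,0,-1, 0,0,0.06,0,0,0,-1, 0,0,0.09,0,0,0,-1, 0,0,0.12,0,0,0,-1, 0,0,0.14,0,0,0,-1, 0,0,0.16,0,0,0,-1, 0,0,0.17,0,0,0,-1, 0,0,0.17,0,0,0,-1]'; python3 -c "
from h import *
q=hook(4,0,.027)
go((*q,.185,-14.8))
crop('side',230,350,90,210,5,'s4')"
```

```text
clock: 7.82
eef_pos: [0.5287, -0.3466, 0.1863]
eef_rot: [-2.485, -1.921, 0.0]
force: [-0.0, -0.2, -1.3]
grip_width: 0.0086
t 7.8167 at [ 0.5287 -0.3466  0.1863] yaw -14.6 tilt 0.04 w 0.0086 F [-0.  -0.2 -1.3]
[0.004, 0.001, 0.004] [-0.001, -0.0, 0.003]
```

View pics/s4.png

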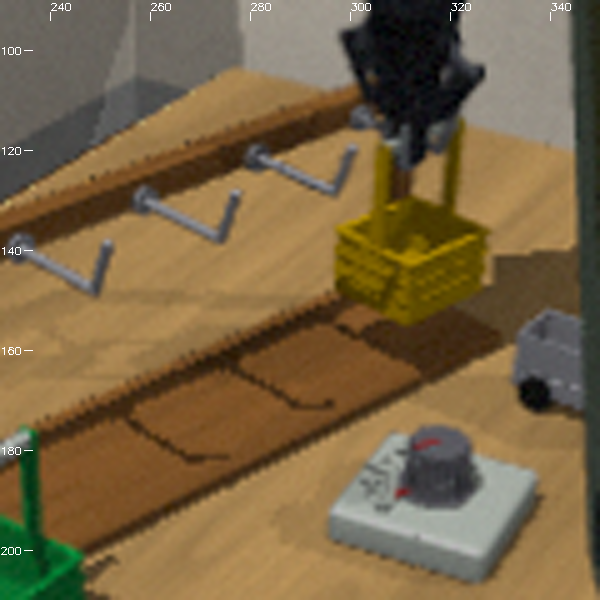

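```bash
python3 -m pendant '[0,0,0.006,0,0,0,-1, 0,0,0.006,0,0,0,0, 0,0,0.006,0,0,0,0, 0,0,0.006,0,0,0,0, 0,0,0.006,0,0,0,0, 0,0,0.006,0,0,0,0, 0,0,-0.06,0,0,0,0, 0,0,-0.16,0,0,0,0, 0,0,-0.28,0,0,0,0, 0,0,-0.4,0,0,0,1, 0,0,-0.4,0,0,0,1, 0,0,-0.4,0,0,0,1]'; python3 -c "
from h import *
go((*hook(4,-.1,0),.32,-9.9),(.408,.20,.32,-9.9))
im=cv2.cvtColor(snapshot('top'),cv2.COLOR_RGB2BGR);cv2.imwrite('pics/top5.png',im)
crop('top',145,295,130,240,5,'t5');crop('side',220,340,90,210,5,'s5')
a=cv2.imread('pics/t5.png');b=cv2.imread('pics/s5.png');cv2.imwrite('pics/st5.png',cv2.resize(np.hstack([a,cv2.copyMakeBorder(b[:550],0,0,0,0,0)]),(800,326)))"
```

```text
clock: 8.87
eef_pos: [0.5304, -0.348, 0.3105]
eef_rot: [2.479, 1.916, 0.002]
force: [0.6, 0.0, -1.9]
grip_width: 0.0767
t 8.8667 at [ 0.5304 -0.348   0.3105] yaw -14.6 tilt 0.46 w 0.0767 F [ 0.6  0.  -1.9]
[-0.082, -0.339, -0.034] [0.007, 0.004, -0.078]
[1.665, -0.855, -0.044] [0.007, 0.004, -0.078]
```

View pics/st5.png

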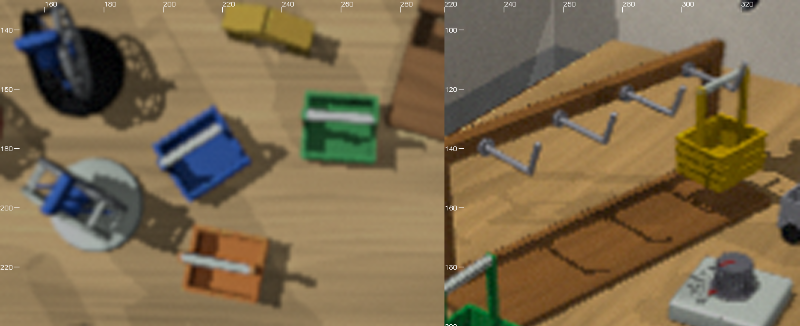

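Yellow hangs on hook4 (side crop 313,150). Orange, blue and green are unmoved (top 221,218 / 211,181 / 260,172). Next orange → hook3.

```bash
cat >> h.py <<'E'
def moved():
    a=cv2.cvtColor(cv2.imread('pics/top0.png'),cv2.COLOR_BGR2GRAY); b=cv2.cvtColor(snapshot('top'),cv2.COLOR_RGB2GRAY)
    for n,(u,v) in dict(blue=(211,181),green=(260,172),orange=(221,218),yellow=(267,220),fan=(177,198)).items():
        t=a[v-13:v+13,u-15:u+15]; s=b[v-33:v+33,u-35:u+35]; r=cv2.matchTemplate(s,t,cv2.TM_CCOEFF_NORMED); _,m,_,l=cv2.minMaxLoc(r); print(n,'shift px',l[0]-20,l[1]-20,'score',round(m,2))
E
python3 -m pendant '[0.1,-0.05,-0.05,0,0,0,1, 0.3,-0.15,-0.05,0,0,0,1, 0.99,-0.51,-0.05,0,0,-0.08,1, 0.99,-0.51,-0.05,0,0,-0.08,1, 0.99,-0.51,-0.05,0,0,-0.08,1, 0.99,-0.51,-0.05,0,0,-0.08,1, 0.99,-0.51,-0.05,0,0,-0.08,1, 0.99,-0.51,-0.05,0,0,-0.08,1, 0.99,-0.51,-0.05,0,0,-0.08,1, 0.99,-0.51,-0.05,0,0,-0.08,1, 0.99,-0.51,-0.05,0,0,-0.08,1]'; python3 -c "
from h import *
go((.412,.264,.25,-9.9),(.412,.264,.116,-9.9));moved()"
```

```text
clock: 9.93
eef_pos: [0.4553, -0.0208, 0.3201]
eef_rot: [-2.401, -2.025, 0.003]
force: [0.3, -0.3, -0.0]
grip_width: 0.0853
t 9.9333 at [ 0.4553 -0.0208  0.3201] yaw -9.7 tilt 0.11 w 0.0853 F [ 0.3 -0.3 -0. ]
[0.911, -0.302, 0.233] [-0.002, 0.001, 0.003]
[0.912, -0.301, 0.68] [-0.002, 0.001, 0.003]
blue shift px 0 0 score 0.99
green shift px 0 0 score 1.0
orange shift px 0 0 score 1.0
yellow shift px 7 -9 score 0.32
fan shift px 0 0 score 0.98
```

```bash
python3 -m pendant '[0.1,-0.03,0,0,0,0,1, 0.24,-0.08,0,0,0,0,1, 0.38,-0.13,0,0,0,0,1, 0.52,-0.17,0.03,0,0,0,1, 0.66,-0.22,0.06,0,0,0,1, 0.8,-0.26,0.1,0,0,0,1, 0.88,-0.29,0.16,0,0,0,1, 0.91,-0.3,0.22,0,0,0,1, 0.91,-0.3,0.24,0,0,0,1, 0.91,-0.3,0.24,0,0,0,1]'; python3 -c "
from h import *
go((.412,.264,.116,-9.9));moved()"
```

```text
clock: 10.82
eef_pos: [0.4129, 0.2621, 0.2462]
eef_rot: [-2.403, -2.022, 0.01]
force: [-0.1, -0.1, -0.1]
grip_width: 0.0854
t 10.8167 at [0.4129 0.2621 0.2462] yaw -9.8 tilt 0.38 w 0.0854 F [-0.1 -0.1 -0.1]
[0.008, -0.002, 0.434] [-0.005, 0.004, 0.001]
blue shift px 0 0 score 0.95
green shift px 0 0 score 1.0
orange shift px 1 0 score 0.56
yellow shift px -20 -2 score 0.36
fan shift px 0 0 score 0.74
```

```bash
python3 -m pendant '[0,0,0.1,0,0,0,1, 0,0,0.2,0,0,0,1, 0,0,0.3,0,0,0,1, 0,0,0.38,0,0,0,1, 0,0,0.43,0,0,0,1, 0,0,0.43,0,0,0,-1, 0,0,0.43,0,0,0,-1, 0,0,0.43,0,0,0,-1, 0,0,0.43,0,0,0,-1, 0,0,0.43,0,0,0,-1, 0,0,0.43,0,0,0,-1, 0,0,0.43,0,0,0,-1]'; python3 -m pendant '[0,0,0,0,0,0,-1, 0,0,-0.04,0,0,0,-1, 0,0,-0.12,0,0,0,-1, 0,0,-0.22,0,0,0,-1, 0,0,-0.32,0,0,0,-1, 0,0,-0.42,0,0,0,-1, 0,0,-0.52,0,0,0,-1, 0,0,-0.58,0,0,0,-1, 0,0,-0.58,0,0,0,-1, 0,0,-0.58,0,0,0,-1]'; python3 -c "
from h import *
p=hook(3,-.13,.027);print(p)
go((*p,.29,-14.8))"
```

```text
clock: 11.87
eef_pos: [0.414, 0.2641, 0.1216]
eef_rot: [2.403, 2.024, 0.003]
force: [-2.1, 0.6, 4.9]
grip_width: 0.0085
clock: 12.7
eef_pos: [0.4137, 0.2637, 0.2946]
eef_rot: [2.402, 2.024, 0.003]
force: [-0.2, -0.4, -2.1]
grip_width: 0.0085
[ 0.43302186 -0.20128016]
t 12.7 at [0.4137 0.2637 0.2946] yaw -9.8 tilt 0.1 w 0.0085 F [-0.2 -0.4 -2.1]
[-1.517, 0.327, 0.015] [0.001, -0.001, 0.084]
```

```bash
python3 -m pendant '[-0.04,0.01,0,0,0,0,-1, -0.12,0.03,0,0,0,0,-1, -0.22,0.05,0,0,0,0,-1, -0.32,0.07,0,0,0,0.02,-1, -0.42,0.09,0,0,0,0.03,-1, -0.52,0.11,0,0,0,0.04,-1, -0.62,0.13,0,0,0,0.05,-1, -0.72,0.15,0,0,0,0.06,-1, -0.82,0.17,0,0,0,0.07,-1, -0.92,0.19,0,0,0,0.08,-1, -0.98,0.21,0,0,0,0.08,-1, -1,0.21,0,0,0,0.08,-1]'; python3 -c "
from h import *
p=hook(3,-.13,.027)
go((*p,.24,-14.8))"
```

```text
clock: 13.7
eef_pos: [0.423, -0.0458, 0.2915]
eef_rot: [-2.487, -1.914, 0.006]
force: [-0.4, 0.5, -1.7]
grip_width: 0.0084
t 13.7 at [ 0.423  -0.0458  0.2915] yaw -14.8 tilt 0.28 w 0.0084 F [-0.4  0.5 -1.7]
[-0.492, 0.166, 0.172] [-0.005, 0.001, -0.001]
```

```bash
python3 -m pendant '[-0.08,0.03,0.02,0,0,0,-1, -0.18,0.06,0.06,0,0,0,-1, -0.28,0.09,0.1,0,0,0,-1, -0.38,0.12,0.13,0,0,0,-1, -0.45,0.15,0.16,0,0,0,-1, -0.48,0.16,0.17,0,0,0,-1, -0.49,0.17,0.17,0,0,0,-1, -0.49,0.17,0.17,0,0,0,-1]'; python3 -c "
from h import *
go((*hook(3,0,.027),.24,-14.8))
im=cv2.cvtColor(snapshot('top'),cv2.COLOR_RGB2BGR); cv2.imwrite('pics/top6.png',im)
hs=cv2.cvtColor(im,cv2.COLOR_BGR2HSV); m=cv2.inRange(hs,(5,170,90),(15,255,255)); m[:,:290]=0;m[:,420:]=0
ys,xs=np.nonzero(m); print(len(xs),np.percentile(xs,[2,50,98]),np.percentile(ys,[2,50,98]))
t=read_state()['eef_pos'][:2]; print(proj('top',[[*(t+sy*(-.022+e)+sx*f),.17] for e in(-.045,.045) for f in (-.04,.04)]))"
```

```text
clock: 14.37
eef_pos: [0.4363, -0.1975, 0.2421]
eef_rot: [-2.484, -1.919, 0.001]
force: [-0.1, 0.8, -1.8]
grip_width: 0.0085
t 14.3667 at [ 0.4363 -0.1975  0.2421] yaw -14.6 tilt 0.17 w 0.0085 F [-0.1  0.8 -1.8]
[-0.016, 0.426, 0.006] [-0.002, -0.001, 0.003]
222 [337.   344.   362.58] [201.   213.   227.58]
[[363.02019218 229.52080526]
 [368.95516508 206.71718911]
 [337.48586785 222.32101734]
 [343.54878602 199.52226863]]
```

```bash
python3 -m pendant '[0,0.03,0,0,0,0,-1, 0,0.08,0,0,0,0,-1, 0,0.14,0,0,0,0,-1, 0,0.2,0,0,0,0,-1, -0.01,0.26,0,0,0,0,-1, -0.01,0.32,0,0,0,0,-1, -0.015,0.37,0,0,0,0,-1, -0.015,0.41,0,0,0,0,-1, -0.015,0.42,0,0,0,0,-1, -0.015,0.42,0,0,0,0,-1, -0.015,0.42,0,0,0,0,-1]'; python3 -m pendant '[0,0,0.03,0,0,0,-1, 0,0,0.06,0,0,0,-1, 0,0,0.09,0,0,0,-1, 0,0,0.12,0,0,0,-1, 0,0,0.14,0,0,0,-1, 0,0,0.155,0,0,0,-1, 0,0,0.155,0,0,0,-1, 0,0,0.155,0,0,0,-1]';  python3 -c "
from h import *
go((*hook(3,0,.027),.188,-14.8))"
```

```text
clock: 15.33
eef_pos: [0.5576, -0.233, 0.2434]
eef_rot: [-2.484, -1.923, 0.0]
force: [-1.1, -0.1, -1.9]
grip_width: 0.0082
clock: 16.0
eef_pos: [0.5575, -0.234, 0.1964]
eef_rot: [-2.485, -1.921, 0.0]
force: [0.0, 0.1, -1.8]
grip_width: 0.0081
t 16.0 at [ 0.5575 -0.234   0.1964] yaw -14.6 tilt 0.04 w 0.0081 F [ 0.   0.1 -1.8]
[-0.001, 0.004, 0.028] [-0.001, -0.0, 0.003]
```

```bash
python3 -m pendant '[0,0,0.01,0,0,0,-1, 0,0,0.02,0,0,0,-1, 0,0,0.03,0,0,0,-1, 0,0,0.03,0,0,0,-1, 0,0,0.03,0,0,0,-1]'; python3 -m pendant '[0,0,0.008,0,0,0,-1, 0,0,0.008,0,0,0,-1, 0,0,0.008,0,0,0,-1]'
```

```text
clock: 16.42
eef_pos: [0.5583, -0.2344, 0.1898]
eef_rot: [2.484, 1.92, 0.001]
force: [-2.3, 1.3, 5.7]
grip_width: 0.0085
clock: 16.67
eef_pos: [0.5585, -0.2344, 0.1894]
eef_rot: [2.483, 1.919, 0.001]
force: [-4.9, 4.3, 12.5]
grip_width: 0.0087
```

Contact: resting on the hook at TCP z 0.1895. Release and rise.

```bash
python3 -m pendant '[0,0,-0.008,0,0,0,-1, 0,0,-0.008,0,0,0,0, 0,0,-0.008,0,0,0,0, 0,0,-0.008,0,0,0,0, 0,0,-0.008,0,0,0,0, 0,0,-0.008,0,0,0,0, 0,0,-0.06,0,0,0,0, 0,0,-0.16,0,0,0,0, 0,0,-0.28,0,0,0,0, 0,0,-0.42,0,0,0,1, 0,0,-0.44,0,0,0,1, 0,0,-0.44,0,0,0,1]'; python3 -c "
from h import *
moved()
go((.4,-.07,.32,31.7))
im=cv2.cvtColor(snapshot('side'),cv2.COLOR_RGB2BGR)[90:210,220:340]; cv2.imwrite('pics/s6.png',cv2.resize(im,None,fx=4,fy=4))
c=np.array([.548,.276]);a=np.radians(121.7);print('blue grip left',c+.022*np.array([np.cos(a),np.sin(a)]))"
```

```text
clock: 17.67
eef_pos: [0.5598, -0.2352, 0.3227]
eef_rot: [2.478, 1.916, 0.006]
force: [0.8, 0.3, -0.2]
grip_width: 0.0771
blue shift px 0 0 score 0.99
green shift px 0 0 score 1.0
orange shift px 0 1 score 0.31
yellow shift px -20 -3 score 0.27
fan shift px 0 0 score 0.98
t 17.7167 at [ 0.5584 -0.2345  0.3192] yaw -14.6 tilt 0.23 w 0.0834 F [-0.  -1.2 -1.4]
[0.398, -0.649, -0.005] [0.003, 0.003, -0.772]
blue grip left [0.53643962 0.29471784]
```

View pics/s6.png

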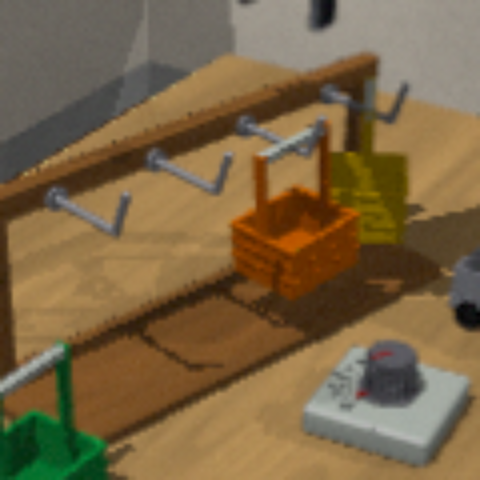

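Orange hangs on hook3 (side ~293,155), but yellow on hook4 (312,138) has turned about the vertical. Check from the top.

```bash
python3 -m pendant '[0.1,-0.15,0,0,0,-0.1,1, 0.2,-0.3,0,0,0,-0.2,1, 0.33,-0.55,0,0,0,-0.5,1, 0.4,-0.65,0,0,0,-0.77,1, 0.4,-0.65,0,0,0,-0.77,1, 0.4,-0.65,0,0,0,-0.77,1, 0.4,-0.65,0,0,0,-0.77,1, 0.4,-0.65,0,0,0,-0.77,1]';python3 -c "
from h import *
go((.536,.295,.25,31.7))
crop('top',330,450,130,230,6,'t7')"
```

```text
clock: 18.43
eef_pos: [0.3972, -0.0674, 0.315]
eef_rot: [-1.527, -2.741, 0.001]
force: [-0.4, -0.5, -0.2]
grip_width: 0.0854
t 18.4333 at [ 0.3972 -0.0674  0.315 ] yaw 31.8 tilt 0.23 w 0.0854 F [-0.4 -0.5 -0.2]
[0.783, 1.03, 0.217] [-0.002, -0.003, 0.001]
```

View pics/t7.png

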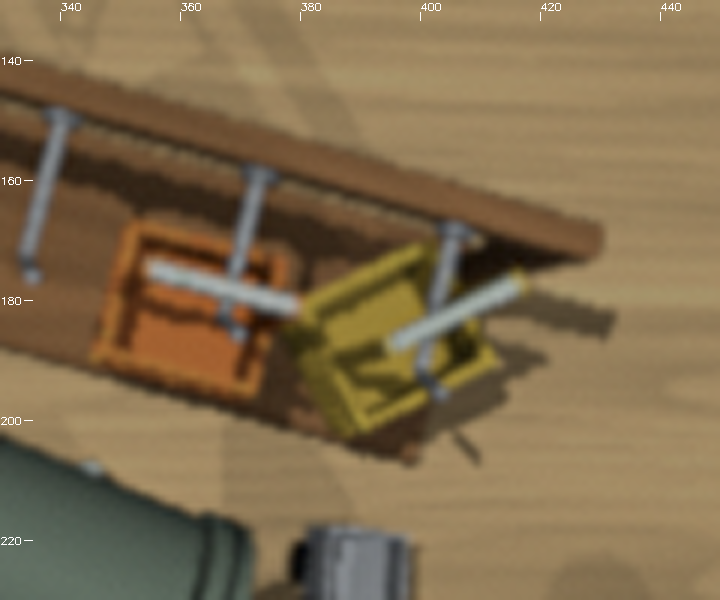

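Yellow's bar has turned ~45° but still rests mid-bar on hook4 (405,182). Orange is at (367,178). Both are acceptable numerically (checked now). On to blue → hook2.

```bash
cat >> h.py <<'E'
def inhook(uv,z=.209):
    P=at('top',uv,z)[:2]
    for i in (1,2,3,4):
        d=P-hook(i)
        if np.linalg.norm(d)<.07: print('hook',i,'x',round(d@sx,3),'y',round(d@sy,3))
E
python3 -c "
from h import *
inhook((405.8,182));inhook((367.5,177.8))"
python3 -m pendant '[0.08,0.1,0,0,0,0,1, 0.18,0.24,0,0,0,0,1, 0.29,0.38,0,0,0,0,1, 0.39,0.51,0,0,0,0,1, 0.49,0.64,0,0,0,0,1, 0.59,0.77,0.03,0,0,0,1, 0.68,0.88,0.08,0,0,0,1, 0.74,0.96,0.13,0,0,0,1, 0.77,1,0.18,0,0,0,1, 0.78,1,0.2,0,0,0,1, 0.78,1,0.2,0,0,0,1]'; python3 -c "
from h import *
go((.536,.295,.117,31.7)); moved()"
```

```text
hook 4 x 0.021 y -0.008
hook 3 x -0.001 y 0.005
clock: 19.4
eef_pos: [0.5303, 0.29, 0.2501]
eef_rot: [-1.528, -2.736, 0.012]
force: [-1.5, -1.5, -1.6]
grip_width: 0.0852
t 19.4 at [0.5303 0.29   0.2501] yaw 31.6 tilt 0.62 w 0.0852 F [-1.5 -1.5 -1.6]
[0.003, 0.03, 0.444] [-0.01, -0.003, -0.001]
blue shift px 3 -2 score 0.42
green shift px 0 0 score 0.98
orange shift px 7 16 score 0.26
yellow shift px -20 -4 score 0.3
fan shift px 0 0 score 0.56
```

```bash
python3 -m pendant '[0,0.03,0.1,0,0,0,1, 0,0.03,0.2,0,0,0,1, 0,0.03,0.3,0,0,0,1, 0,0.03,0.38,0,0,0,1, 0,0.03,0.43,0,0,0,1, 0,0.03,0.43,0,0,0,-1, 0,0.03,0.43,0,0,0,-1, 0,0.03,0.43,0,0,0,-1, 0,0.03,0.43,0,0,0,-1, 0,0.03,0.43,0,0,0,-1, 0,0.03,0.43,0,0,0,-1, 0,0.03,0.43,0,0,0,-1]'; python3 -m pendant '[0,0,0,0,0,0,-1, 0,0,-0.04,0,0,0,-1, 0,0,-0.12,0,0,0,-1, 0,0,-0.22,0,0,0,-1, 0,0,-0.32,0,0,0,-1, 0,0,-0.42,0,0,0,-1, 0,0,-0.52,0,0,0,-1, 0,0,-0.6,0,0,0,-1, 0,0,-0.6,0,0,0,-1, 0,0,-0.6,0,0,0,-1]'; python3 -c "
from h import *
moved()
p=hook(2,-.13,.030);print(p)
go((*p,.30,-14.8))"
```

```text
clock: 20.45
eef_pos: [0.5404, 0.2928, 0.1299]
eef_rot: [1.532, 2.741, 0.003]
force: [-0.8, -0.2, 3.9]
grip_width: 0.008
clock: 21.28
eef_pos: [0.5404, 0.2928, 0.3105]
eef_rot: [1.531, 2.74, 0.005]
force: [-0.5, -0.6, -2.4]
grip_width: 0.008
blue shift px 20 1 score 0.38
green shift px 0 0 score 0.94
orange shift px 4 14 score 0.26
yellow shift px 0 5 score 0.27
fan shift px 0 0 score 0.57
[ 0.46316446 -0.087195  ]
t 21.3333 at [0.5393 0.2924 0.3079] yaw 31.6 tilt 0.05 w 0.008 F [ 0.2  0.4 -1.9]
[-0.945, -0.879, 0.027] [-0.001, 0.0, 0.773]
```

```bash
python3 -m pendant '[-0.03,-0.03,0,0,0,0.02,-1, -0.1,-0.09,0,0,0,0.08,-1, -0.18,-0.16,0,0,0,0.15,-1, -0.26,-0.24,0,0,0,0.22,-1, -0.35,-0.32,0,0,0,0.3,-1, -0.44,-0.4,0,0,0,0.38,-1, -0.53,-0.49,0,0,0,0.46,-1, -0.62,-0.58,0,0,0,0.54,-1, -0.71,-0.66,0,0,0,0.62,-1, -0.8,-0.74,0,0,0,0.7,-1, -0.88,-0.82,0,0,0,0.77,-1, -0.93,-0.87,0,0,0,0.77,-1]'; python3 -m pendant '[0,0,0,0,0,0,-1,0,0,0,0,0,0,-1]'; python3 -c "
from h import *
p=hook(2,-.13,.030)
go((*p,.25,-14.8),(*hook(2,-.002,.030),.25,-14.8))
b=cv2.cvtColor(snapshot('top'),cv2.COLOR_RGB2HSV); m=cv2.inRange(b,(108,150,60),(122,255,255)); m[:,:240]=0;m[:140]=0;m[260:]=0;m[:,400:]=0
ys,xs=np.nonzero(m); print(len(xs),np.percentile(xs,[2,50,98]),np.percentile(ys,[2,50,98]))
s=read_state();t=s['eef_pos'];print(proj('top',[[*(t[:2]+sy*(-.022+e)+sx*f),t[2]-.07] for e in(-.045,.045) for f in (-.04,.04)]))"
```

```text
clock: 22.33
eef_pos: [0.4607, -0.0849, 0.3057]
eef_rot: [-2.489, -1.911, 0.007]
force: [1.5, 0.4, -2.0]
grip_width: 0.0077
clock: 22.5
eef_pos: [0.4618, -0.0828, 0.3062]
eef_rot: [-2.486, -1.914, 0.004]
force: [0.2, 1.4, -1.7]
grip_width: 0.0083
t 22.5 at [ 0.4618 -0.0828  0.3062] yaw -14.8 tilt 0.26 w 0.0083 F [ 0.2  1.4 -1.7]
[-0.013, 0.009, 0.187] [-0.004, -0.001, -0.0]
[-0.013, 0.436, 0.185] [-0.004, -0.001, -0.0]
144 [304.86 310.   332.  ] [191. 207. 221.]
[[333.20587536 221.4943988 ]
 [339.63943099 197.38319268]
 [306.04521706 213.82623743]
 [312.61615724 189.75259299]]
```

```bash
python3 -m pendant '[-0.01,0,0.04,0,0,0,-1, -0.01,0,0.09,0,0,0,-1, -0.01,0,0.14,0,0,0,-1, -0.01,0,0.175,0,0,0,-1, -0.01,0,0.18,0,0,0,-1, -0.01,0,0.18,0,0,0,-1]'; python3 -m pendant '[0,0.03,0,0,0,0,-1, 0,0.08,0,0,0,0,-1, 0,0.14,0,0,0,0,-1, 0,0.2,0,0,0,0,-1, 0,0.26,0,0,0,0,-1, 0,0.32,0,0,0,0,-1, 0,0.37,0,0,0,0,-1, 0,0.41,0,0,0,0,-1, 0,0.43,0,0,0,0,-1, 0,0.43,0,0,0,0,-1, 0,0.43,0,0,0,0,-1]'; python3 -c "
from h import *
go((*hook(2,-.002,.030),.20,-14.8))"
```

```text
clock: 23.05
eef_pos: [0.4621, -0.0839, 0.2528]
eef_rot: [-2.482, -1.921, 0.003]
force: [-0.5, 0.3, -1.5]
grip_width: 0.0081
clock: 23.97
eef_pos: [0.588, -0.1173, 0.2547]
eef_rot: [2.485, 1.921, 0.0]
force: [0.0, -0.8, -1.8]
grip_width: 0.0079
t 23.9667 at [ 0.588  -0.1173  0.2547] yaw -14.6 tilt 0.01 w 0.0079 F [ 0.  -0.8 -1.8]
[-0.009, -0.001, 0.182] [0.0, 0.0, 0.004]
```

```bash
python3 -m pendant '[0,0,0.03,0,0,0,-1, 0,0,0.06,0,0,0,-1, 0,0,0.09,0,0,0,-1, 0,0,0.12,0,0,0,-1, 0,0,0.14,0,0,0,-1, 0,0,0.155,0,0,0,-1, 0,0,0.165,0,0,0,-1, 0,0,0.175,0,0,0,-1, 0,0,0.185,0,0,0,-1, 0,0,0.185,0,0,0,-1]'
```

```text
clock: 24.8
eef_pos: [0.5879, -0.1174, 0.1989]
eef_rot: [2.485, 1.921, 0.0]
force: [-0.7, -0.4, -0.9]
grip_width: 0.0079
```

```bash
python3 -m pendant '[0,0,0.006,0,0,0,-1, 0,0,0.012,0,0,0,-1, 0,0,0.012,0,0,0,-1]'; python3 -m pendant '[0,0,0.01,0,0,0,-1, 0,0,0.01,0,0,0,-1, 0,0,0.01,0,0,0,-1]'
```

```text
clock: 25.05
eef_pos: [0.5884, -0.1175, 0.198]
eef_rot: [2.484, 1.92, 0.002]
force: [-2.5, 2.0, 7.4]
grip_width: 0.0078
clock: 25.3
eef_pos: [0.5894, -0.1179, 0.1963]
eef_rot: [2.482, 1.918, 0.004]
force: [-2.5, 1.4, 10.1]
grip_width: 0.0077
```

Resting on hook2. Release; then look.

```bash
python3 -m pendant '[0,0,-0.01,0,0,0,-1, 0,0,-0.01,0,0,0,-0.3, 0,0,-0.01,0,0,0,-0.3, 0,0,-0.01,0,0,0,-0.3, 0,0,-0.01,0,0,0,-0.3, 0,0,-0.01,0,0,0,-0.3, 0,0,-0.06,0,0,0,-0.3, 0,0,-0.16,0,0,0,0, 0,0,-0.28,0,0,0,0, 0,0,-0.4,0,0,0,1, 0,0,-0.42,0,0,0,1, 0,0,-0.42,0,0,0,1]'; python3 -c "
from h import *
c=np.array([.583,.1]);a=np.radians(85.5);g=c+.022*np.array([np.cos(a),np.sin(a)]);print(g)
go((*g,.25,-4.5),(*g,.119,-4.5))
crop('top',270,420,120,220,5,'t8');moved()"
```

```text
clock: 26.3
eef_pos: [0.5897, -0.118, 0.3229]
eef_rot: [2.48, 1.917, 0.007]
force: [0.2, -0.5, 0.1]
grip_width: 0.0768
[0.5847261  0.12193218]
t 26.3 at [ 0.5897 -0.118   0.3229] yaw -14.6 tilt 0.5 w 0.0768 F [ 0.2 -0.5  0.1]
[0.77, -0.22, 0.24] [0.008, 0.001, -0.168]
[0.77, -0.223, 0.677] [0.008, 0.001, -0.168]
blue shift px 18 -7 score 0.26
green shift px 0 0 score 1.0
orange shift px 0 1 score 0.32
yellow shift px -14 -4 score 0.27
fan shift px 0 0 score 0.98
```

View pics/t8.png

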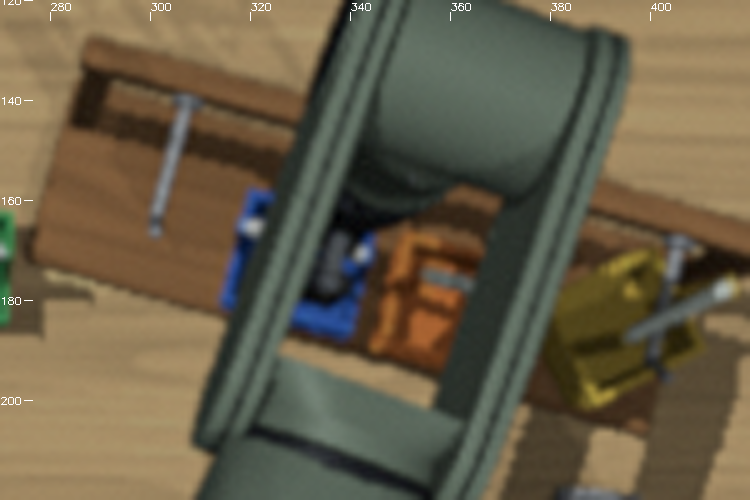

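Blue hangs on hook2 (bar at ~330,168), with orange and yellow still up. Green next → hook1.

```bash
python3 -m pendant '[0.08,-0.02,0,0,0,0,1, 0.2,-0.05,0,0,0,-0.05,1, 0.32,-0.09,0,0,0,-0.1,1, 0.44,-0.13,0,0,0,-0.17,1, 0.56,-0.16,0.02,0,0,-0.17,1, 0.68,-0.19,0.06,0,0,-0.17,1, 0.75,-0.21,0.12,0,0,-0.17,1, 0.77,-0.22,0.18,0,0,-0.17,1, 0.77,-0.22,0.23,0,0,-0.17,1, 0.77,-0.22,0.24,0,0,-0.17,1]'; python3 -c "
from h import *
go((.5847,.1219,.119,-4.5));moved()"
```

```text
clock: 27.23
eef_pos: [0.578, 0.1236, 0.2395]
eef_rot: [-2.298, -2.132, 0.015]
force: [0.5, -0.3, -0.1]
grip_width: 0.0853
t 27.2333 at [0.578  0.1236 0.2395] yaw -4.3 tilt 0.69 w 0.0853 F [ 0.5 -0.3 -0.1]
[-0.003, 0.027, 0.401] [-0.011, 0.002, 0.003]
blue shift px 20 -9 score 0.26
green shift px -8 -16 score 0.32
orange shift px -6 -20 score 0.36
yellow shift px -11 -11 score 0.31
fan shift px 0 0 score 0.99
```

```bash
python3 -m pendant '[0,0.01,0.1,0,0,0,1, 0,0.01,0.2,0,0,0,1, 0,0.01,0.3,0,0,0,1, 0,0.01,0.37,0,0,0,1, 0,0.01,0.41,0,0,0,1, 0,0.01,0.41,0,0,0,1, 0,0.01,0.41,0,0,0,1]'; python3 -c "
from h import *
go((.5847,.1219,.119,-4.5))
crop('side',180,280,130,230,5,'s9')"
```

```text
clock: 27.87
eef_pos: [0.5852, 0.1222, 0.1234]
eef_rot: [-2.306, -2.134, 0.001]
force: [0.1, 0.1, 1.2]
grip_width: 0.0854
t 27.8667 at [0.5852 0.1222 0.1234] yaw -4.4 tilt 0.03 w 0.0854 F [0.1 0.1 1.2]
[-0.001, -0.002, 0.015] [-0.0, 0.0, 0.001]
```

View pics/s9.png

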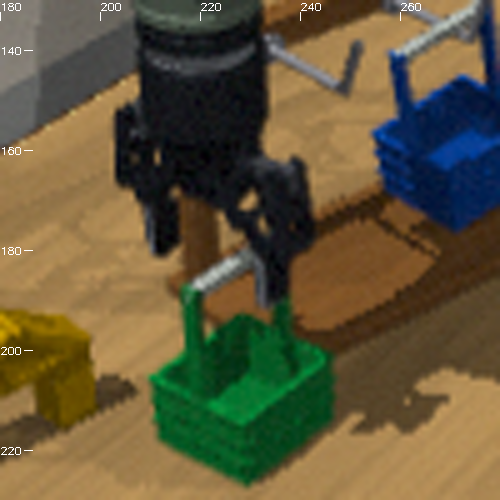

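Fingers straddle the green bar (217–235,185) properly. Grip and lift.

```bash
python3 -m pendant '[0,0,0.015,0,0,0,1, 0,0,0.015,0,0,0,-1, 0,0,0.015,0,0,0,-1, 0,0,0.015,0,0,0,-1, 0,0,0.015,0,0,0,-1, 0,0,0.015,0,0,0,-1, 0,0,0.015,0,0,0,-1, 0,0,0.015,0,0,0,-1, 0,0,0.015,0,0,0,-1]'; python3 -m pendant '[0,0,-0.04,0,0,0,-1, 0,0,-0.12,0,0,0,-1, 0,0,-0.22,0,0,0,-1, 0,0,-0.32,0,0,0,-1, 0,0,-0.42,0,0,0,-1, 0,0,-0.52,0,0,0,-1, 0,0,-0.6,0,0,0,-1, 0,0,-0.6,0,0,0,-1, 0,0,-0.6,0,0,0,-1]'; python3 -c "
from h import *
p=hook(1,-.13,.030);print(p)
go((*p,.29,-14.8))"
```

```text
clock: 28.67
eef_pos: [0.5852, 0.1228, 0.1189]
eef_rot: [-2.305, -2.134, -0.001]
force: [0.4, 0.0, 0.1]
grip_width: 0.0082
clock: 29.42
eef_pos: [0.5859, 0.1227, 0.3013]
eef_rot: [2.303, 2.133, 0.005]
force: [-1.7, -0.0, -1.9]
grip_width: 0.0084
[0.49254073 0.02398968]
t 29.4167 at [0.5859 0.1227 0.3013] yaw -4.4 tilt 0.26 w 0.0084 F [-1.7 -0.  -1.9]
[-0.352, -0.285, 0.036] [0.004, -0.001, 0.173]
```

```bash
python3 -m pendant '[-0.02,-0.04,0,0,0,0,-1, -0.06,-0.1,0,0,0,0.04,-1, -0.12,-0.17,0,0,0,0.08,-1, -0.19,-0.23,0.02,0,0,0.12,-1, -0.26,-0.27,0.06,0,0,0.17,-1, -0.32,-0.285,0.11,0,0,0.17,-1, -0.345,-0.285,0.16,0,0,0.17,-1, -0.35,-0.285,0.2,0,0,0.17,-1, -0.35,-0.285,0.21,0,0,0.17,-1, -0.35,-0.285,0.21,0,0,0.17,-1, -0.35,-0.285,0.21,0,0,0.17,-1]'; python3 -c "
from h import *
go((*hook(1,-.003,.030),.237,-14.8))"
```

```text
clock: 30.33
eef_pos: [0.4912, 0.0248, 0.235]
eef_rot: [-2.484, -1.921, 0.002]
force: [0.3, -0.1, -0.9]
grip_width: 0.0085
t 30.3333 at [0.4912 0.0248 0.235 ] yaw -14.6 tilt 0.12 w 0.0085 F [ 0.3 -0.1 -0.9]
[-0.003, 0.428, -0.008] [-0.002, 0.0, 0.004]
```

```bash
python3 -m pendant '[0,0.03,-0.01,0,0,0,-1, 0,0.08,-0.01,0,0,0,-1, 0,0.14,-0.01,0,0,0,-1, 0,0.2,-0.01,0,0,0,-1, 0,0.26,-0.01,0,0,0,-1, 0,0.32,-0.01,0,0,0,-1, 0,0.37,-0.01,0,0,0,-1, 0,0.41,-0.01,0,0,0,-1, 0,0.425,-0.01,0,0,0,-1, 0,0.425,-0.01,0,0,0,-1, 0,0.425,-0.01,0,0,0,-1]'; python3 -m pendant '[0,0,0.03,0,0,0,-1, 0,0,0.06,0,0,0,-1, 0,0,0.09,0,0,0,-1, 0,0,0.12,0,0,0,-1, 0,0,0.14,0,0,0,-1, 0,0,0.155,0,0,0,-1, 0,0,0.165,0,0,0,-1, 0,0,0.165,0,0,0,-1]'
```

```text
clock: 31.25
eef_pos: [0.6153, -0.0074, 0.239]
eef_rot: [-2.485, -1.922, -0.0]
force: [-0.7, -0.7, -1.4]
grip_width: 0.0089
clock: 31.92
eef_pos: [0.6147, -0.0076, 0.1883]
eef_rot: [-2.485, -1.92, 0.002]
force: [-0.2, -0.4, -1.0]
grip_width: 0.0085
```

```bash
python3 -m pendant '[0,0,0.006,0,0,0,-1, 0,0,0.012,0,0,0,-1, 0,0,0.012,0,0,0,-1]'; python3 -m pendant '[0,0,0.008,0,0,0,-1, 0,0,0.008,0,0,0,-1, 0,0,0.008,0,0,0,-1]'
```

```text
clock: 32.17
eef_pos: [0.6158, -0.0077, 0.1874]
eef_rot: [2.485, 1.92, 0.002]
force: [-1.9, -0.3, 2.7]
grip_width: 0.0086
clock: 32.42
eef_pos: [0.616, -0.0077, 0.1868]
eef_rot: [2.484, 1.92, 0.003]
force: [-5.6, 0.6, 9.6]
grip_width: 0.0084
```

```bash
python3 -m pendant '[0,0,-0.01,0,0,0,-1, 0,0,-0.01,0,0,0,-0.3, 0,0,-0.01,0,0,0,-0.3, 0,0,-0.01,0,0,0,-0.3, 0,0,-0.01,0,0,0,-0.3, 0,0,-0.01,0,0,0,-0.3, 0,0,-0.06,0,0,0,-0.3, 0,0,-0.16,0,0,0,0, 0,0,-0.28,0,0,0,0, 0,0,-0.4,0,0,0,1, 0,0,-0.45,0,0,0,1, 0,0,-0.45,0,0,0,1]'; python3 -c "
from h import *
a=at('top',(168,189),.208)[:2];b=at('top',(161,201),.208)[:2];f=(a+b)/2;print('fin',f,'foot',at('top',(177,199),.02))
m=hook(2.5,-.02);d=m-f;print('aim',np.degrees(np.arctan2(d[1],d[0])),'now',np.degrees(np.arctan2(*(a-b)[::-1])))
go((.52,.24,.32,30))"
```

```text
clock: 33.42
eef_pos: [0.6178, -0.008, 0.3247]
eef_rot: [2.479, 1.916, 0.012]
force: [1.0, 0.1, 0.2]
grip_width: 0.077
fin [0.48327653 0.41416911] foot [0.48076427 0.4158531  0.02      ]
aim -84.06029988513258 now -28.695287057813978
t 33.4167 at [ 0.6178 -0.008   0.3247] yaw -14.6 tilt 0.65 w 0.077 F [1.  0.1 0.2]
[0.718, -0.524, 0.011] [0.011, 0.003, -0.743]
```

```bash
python3 -m pendant '[0.1,-0.07,0,0,0,-0.1,1, 0.22,-0.16,0,0,0,-0.2,1, 0.34,-0.25,0,0,0,-0.32,1, 0.46,-0.34,0,0,0,-0.44,1, 0.58,-0.42,0,0,0,-0.56,1, 0.67,-0.49,0,0,0,-0.68,1, 0.72,-0.52,0,0,0,-0.74,1, 0.72,-0.52,0,0,0,-0.74,1, 0.72,-0.52,0,0,0,-0.74,1]'; python3 -c "
from h import *
go((.482,.415,.26,61.3),(.482,.415,.183,61.3))
crop('top',270,430,120,220,5,'t10');crop('top',140,200,160,220,8,'t11')
a=cv2.imread('pics/t10.png');b=cv2.imread('pics/t11.png');cv2.imwrite('pics/st10.png',cv2.resize(np.hstack([a[:480],b]),(800,300)))"
```

```text
clock: 34.17
eef_pos: [0.5174, 0.2415, 0.3165]
eef_rot: [-1.572, -2.718, 0.004]
force: [0.5, -0.9, 0.5]
grip_width: 0.0856
t 34.1667 at [0.5174 0.2415 0.3165] yaw 29.9 tilt 0.17 w 0.0856 F [ 0.5 -0.9  0.5]
[0.56, 0.187, 0.188] [-0.003, -0.001, -0.523]
[0.56, 0.187, 0.444] [-0.003, -0.001, -0.523]
```

View pics/st10.png

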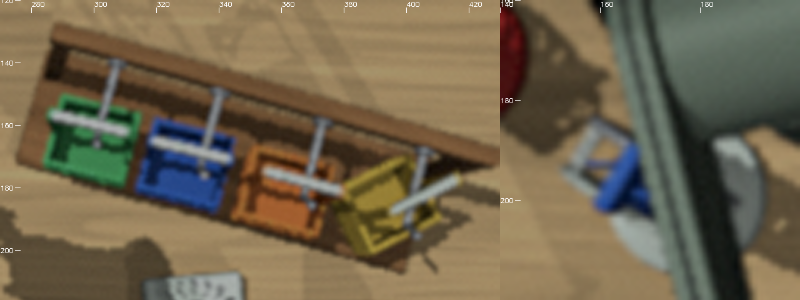

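All four hang (bars at 299,159 / 331,168 / 367,178 / 406,182). On to the fan's fin.

```bash
python3 -c "
from h import *
for p in((298.8,159.4),(331.4,167.7),(367,177.6),(405.7,182)): inhook(p)"
python3 -m pendant '[0.08,0.03,0,0,0,-0.08,1, 0.18,0.06,0,0,0,-0.18,1, 0.28,0.09,0,0,0,-0.28,1, 0.38,0.13,0,0,0,-0.38,1, 0.47,0.16,0.05,0,0,-0.48,1, 0.53,0.18,0.1,0,0,-0.52,1, 0.56,0.187,0.15,0,0,-0.52,1, 0.56,0.187,0.18,0,0,-0.52,1, 0.56,0.187,0.18,0,0,-0.52,1, 0.56,0.187,0.18,0,0,-0.52,1]'; python3 -c "
from h import *
go((.482,.415,.184,61.3))"
```

```text
hook 1 x -0.004 y 0.01
hook 2 x -0.002 y 0.014
hook 3 x -0.001 y 0.006
hook 4 x 0.021 y -0.008
clock: 35.1
eef_pos: [0.4845, 0.4126, 0.2635]
eef_rot: [-0.79, -3.04, 0.003]
force: [0.7, 0.8, -0.2]
grip_width: 0.0855
t 35.1 at [0.4845 0.4126 0.2635] yaw 60.9 tilt 0.12 w 0.0855 F [ 0.7  0.8 -0.2]
[0.011, 0.004, 0.265] [-0.002, -0.0, -0.007]
```

```bash
python3 -m pendant '[0,0,0.08,0,0,0,1, 0,0,0.16,0,0,0,1, 0,0,0.22,0,0,0,1, 0,0,0.26,0,0,0,1, 0,0,0.26,0,0,0,1, 0,0,0.26,0,0,0,0.3, 0,0,0.26,0,0,0,0, 0,0,0.26,0,0,0,-1, 0,0,0.26,0,0,0,-1, 0,0,0.26,0,0,0,-1, 0,0,0.26,0,0,0,-1, 0,0,0.26,0,0,0,-1]'; python3 -c "
from h import *
go((.482,.415,.184,6))
crop('side',120,230,190,300,5,'s12')"
```

```text
clock: 36.1
eef_pos: [0.4863, 0.4185, 0.1879]
eef_rot: [0.785, 3.037, 0.018]
force: [6.4, 10.5, -3.4]
grip_width: 0.0109
t 36.1 at [0.4863 0.4185 0.1879] yaw 61.0 tilt 0.71 w 0.0109 F [ 6.4 10.5 -3.4]
[0.007, -0.017, 0.013] [0.012, -0.004, 0.917]
```

View pics/s12.png

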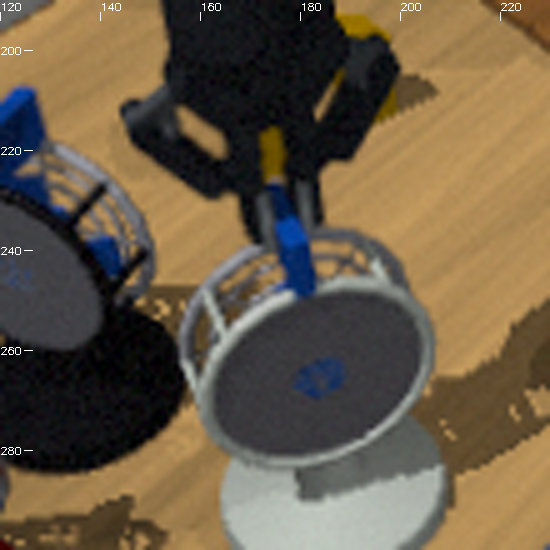

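Fin pinched between the pads (175,235). The sideways force shows a ~6 mm offset; I shift that and turn.

```bash
python3 -m pendant '[0,0.01,0,0,0,0.03,-1, 0,0.02,0,0,0,0.1,-1, 0,0.02,0,0,0,0.18,-1, 0,0.02,0,0,0,0.27,-1, 0,0.02,0,0,0,0.36,-1, 0,0.02,0,0,0,0.45,-1, 0,0.02,0,0,0,0.54,-1, 0,0.02,0,0,0,0.63,-1, 0,0.02,0,0,0,0.72,-1, 0,0.02,0,0,0,0.81,-1, 0,0.02,0,0,0,0.88,-1, 0,0.02,0,0,0,0.92,-1]'; python3 -m pendant '[0,0,0,0,0,0,-1, 0,0,0,0,0,0,-1, 0,0,0,0,0,0,-1]'; python3 -c "
from h import *
go((.485,.418,.3,5.7))"
```

```text
clock: 37.15
eef_pos: [0.4836, 0.4168, 0.1878]
eef_rot: [-2.109, -2.328, 0.015]
force: [-11.7, -10.1, 11.4]
grip_width: 0.0107
clock: 37.4
eef_pos: [0.4837, 0.4168, 0.1878]
eef_rot: [-2.105, -2.331, 0.015]
force: [-11.6, -11.0, 11.3]
grip_width: 0.0106
t 37.4 at [0.4837 0.4168 0.1878] yaw 5.8 tilt 0.56 w 0.0106 F [-11.6 -11.   11.3]
[0.001, 0.002, -0.374] [-0.007, 0.006, 0.002]
```

```bash
python3 -m pendant '[-0.01,-0.012,-0.01,0,0,0,-1, -0.01,-0.012,-0.01,0,0,0,-1, -0.01,-0.012,-0.01,0,0,0,-1]'; python3 -m pendant '[0,0,0,0,0,0,0.2, 0,0,0,0,0,0,0.6, 0,0,0,0,0,0,1, 0,0,0,0,0,0,1, 0,0,0,0,0,0,1, 0,0,-0.08,0,0,0,1, 0,0,-0.16,0,0,0,1, 0,0,-0.25,0,0,0,1, 0,0,-0.35,0,0,0,1, 0,0,-0.44,0,0,0,1, 0,0,-0.44,0,0,0,1]'; python3 -c "
from h import *
go((.4,.15,.32,-30),(.4,-.175,.25,-60))"
```

```text
clock: 37.65
eef_pos: [0.4836, 0.4167, 0.1879]
eef_rot: [-2.106, -2.331, -0.002]
force: [3.2, 3.3, -7.7]
grip_width: 0.0109
clock: 38.57
eef_pos: [0.486, 0.418, 0.33]
eef_rot: [2.104, 2.328, 0.021]
force: [1.5, 0.1, 1.7]
grip_width: 0.0855
t 38.5667 at [0.486 0.418 0.33 ] yaw 5.8 tilt 0.81 w 0.0855 F [1.5 0.1 1.7]
[-0.86, -0.376, 0.023] [0.01, -0.01, 0.597]
[-1.939, -0.489, 0.248] [0.007, -0.012, 1.097]
```

```bash
python3 -m pendant '[-0.08,-0.04,0,0,0,0.04,1, -0.2,-0.1,0,0,0,0.1,1, -0.32,-0.15,0,0,0,0,1, -0.45,-0.2,0,0,0,-0.1,1, -0.58,-0.26,0,0,0,-0.17,1, -0.7,-0.31,0,0,0,-0.17,1, -0.8,-0.35,0,0,0,-0.17,1, -0.86,-0.38,0,0,0,-0.17,1, -0.86,-0.38,0,0,0,-0.17,1]'
cat >> h.py <<'E'
def red():
    im=cv2.cvtColor(snapshot('top'),cv2.COLOR_RGB2BGR)
    c=im[200:250,310:356].astype(int); m=(c[...,2]-np.maximum(c[...,1],c[...,0]))>35
    v,u=np.nonzero(m); w=np.column_stack([u+310,v+200]); 
    P=np.array([at('top',p,.071)[:2] for p in w]); print('red px',len(w)); 
    if len(w): print('px mean',w.mean(0),'world',P.round(3).tolist())
    return P
def fin():
    h=cv2.cvtColor(snapshot('top'),cv2.COLOR_RGB2HSV); m=cv2.inRange(h,(105,150,70),(122,255,255))[175:222,145:205]
    v,u=np.nonzero(m); P=np.array([at('top',(a+145,b+175),.2)[:2] for a,b in zip(u,v)]); c=P.mean(0); e=np.linalg.svd(P-c,full_matrices=False)[2][0]
    print('fin',len(P),c,'dir',np.degrees(np.arctan2(e[1],e[0])))
E
python3 -c "
from h import *
go((.401,-.175,.2,16))
fin(); red()
b=cv2.imread('pics/top0.png'); hs=cv2.cvtColor(b,cv2.COLOR_BGR2HSV)[195:250,305:360]
m=cv2.inRange(hs,(0,0,130),(180,50,255)); cs,_=cv2.findContours(m,cv2.RETR_EXTERNAL,cv2.CHAIN_APPROX_NONE); c=max(cs,key=cv2.contourArea); r=cv2.minAreaRect(c); 
B=cv2.boxPoints(r)+[305,195]; W=np.array([at('top',p,.03)[:2] for p in B]); print(W.round(3),W.mean(0)); d=np.roll(W,-1,0)-W; print(np.degrees(np.arctan2(d[:,1],d[:,0])),np.linalg.norm(d,axis=1))"
```

```text
clock: 39.32
eef_pos: [0.3949, 0.1452, 0.3215]
eef_rot: [1.895, 2.504, -0.001]
force: [1.0, 1.2, 0.0]
grip_width: 0.0852
t 39.3167 at [0.3949 0.1452 0.3215] yaw 15.8 tilt 0.09 w 0.0852 F [1.  1.2 0. ]
[-1.032, -0.271, 0.406] [0.0, 0.001, -0.004]
fin 49 [0.48266308 0.41736697] dir -86.12747894608475
red px 7
px mean [331.71428571 221.71428571] world [[0.411, -0.147], [0.408, -0.162], [0.408, -0.166], [0.404, -0.166], [0.404, -0.169], [0.401, -0.169], [0.401, -0.173]]
[[ 0.452 -0.111]
 [ 0.464 -0.227]
 [ 0.346 -0.238]
 [ 0.334 -0.123]] [ 0.39901627 -0.17456608]
[ -83.89532957 -174.58688036   95.94931486    5.69924425] [0.11640095 0.11856228 0.11580706 0.11824259]
```

```bash
cat > tm.py <<'E'
from h import *
C=np.array([.399,-.1746])
def topmap(im,z,half=.06,s=.0005):
    g=np.arange(-half,half,s); X,Y=np.meshgrid(g,g,indexing='ij'); 
    P=np.column_stack([(X+C[0]).ravel(),(Y+C[1]).ravel(),np.full(X.size,z)]); uv=proj('top',P).astype(np.float32)
    r=cv2.remap(im,uv[:,0].reshape(X.shape),uv[:,1].reshape(X.shape),cv2.INTER_LINEAR).astype(float); return X,Y,r
def point(im):
    X,Y,r=topmap(im,.071); w=np.clip(r[...,0]-np.maximum(r[...,1],r[...,2])-15,0,None); w[np.hypot(X,Y)>.026]=0
    m=[(w*X).sum()/w.sum(),(w*Y).sum()/w.sum()]; th=np.arctan2(Y,X); k=np.hypot(X,Y)>.006
    print('pointer: centroid',np.round(m,4),'mean dir',np.degrees(np.angle((w*k*np.exp(1j*th)).sum())).round(1))
if __name__=='__main__':
    a=cv2.cvtColor(cv2.imread('pics/top0.png'),cv2.COLOR_BGR2RGB); point(a); point(snapshot('top'))
    X,Y,r=topmap(a,.03); R_=np.hypot(X,Y); th=np.degrees(np.arctan2(Y,X)); L=r.mean(2)
    for rr in((.030,.036),(.036,.043),(.043,.05)):
        p=[(t,L[(abs(th-t)<2)&(R_>rr[0])&(R_<rr[1])].mean().round(0)) for t in range(-100,101,5)]; print(rr,[f'{t}:{int(v)}' for t,v in p])
E
python3 tm.py
```

```text
pointer: centroid [0.0057 0.0081] mean dir 54.6
pointer: centroid [0.0057 0.008 ] mean dir 54.5
(0.03, 0.036) ['-100:91', '-95:91', '-90:93', '-85:94', '-80:94', '-75:95', '-70:104', '-65:115', '-60:128', '-55:136', '-50:150', '-45:158', '-40:160', '-35:159', '-30:162', '-25:164', '-20:157', '-15:152', '-10:151', '-5:151', '0:147', '5:146', '10:149', '15:151', '20:146', '25:147', '30:152', '35:154', '40:148', '45:141', '50:141', '55:141', '60:137', '65:141', '70:153', '75:163', '80:166', '85:167', '90:167', '95:168', '100:168']
(0.036, 0.043) ['-100:103', '-95:104', '-90:107', '-85:117', '-80:127', '-75:133', '-70:147', '-65:158', '-60:154', '-55:149', '-50:160', '-45:168', '-40:162', '-35:159', '-30:166', '-25:165', '-20:156', '-15:154', '-10:161', '-5:157', '0:142', '5:136', '10:144', '15:151', '20:142', '25:135', '30:144', '35:151', '40:140', '45:135', '50:146', '55:153', '60:140', '65:130', '70:146', '75:167', '80:173', '85:172', '90:172', '95:171', '100:171']
(0.043, 0.05) ['-100:153', '-95:156', '-90:157', '-85:162', '-80:167', '-75:169', '-70:171', '-65:166', '-60:137', '-55:115', '-50:137', '-45:157', '-40:143', '-35:137', '-30:156', '-25:161', '-20:146', '-15:145', '-10:162', '-5:160', '0:138', '5:130', '10:146', '15:154', '20:143', '25:127', '30:135', '35:145', '40:133', '45:139', '50:155', '55:157', '60:136', '65:119', '70:139', '75:165', '80:172', '85:172', '90:172', '95:172', '100:172']
```

Run:
```python
from h import *
im=snapshot('side'); print(proj('side',[[.399,-.1746,.071],[.399,-.1746,.031],[.399+.022*np.cos(np.radians(65)),-.1746+.022*np.sin(np.radians(65)),.071]]).round(1))
c=im[165:200,295:335].astype(int); w=c[...,0]-np.maximum(c[...,1],c[...,2]); 
for v,u in zip(*np.nonzero(w>25)): print((u+295,v+165),w[v,u],'z71',(at('side',(u+295,v+165),.071)[:2]-[.399,-.1746]).round(4),'z31',(at('side',(u+295,v+165),.031)[:2]-[.399,-.1746]).round(4))
```

```text
[[317.8 177.6]
 [316.9 186.9]
 [312.9 179.3]]
(np.int64(301), np.int64(165)) 26 z71 [ 0.0919 -0.0426] z31 [ 0.1224 -0.1022]
(np.int64(305), np.int64(165)) 26 z71 [ 0.0795 -0.051 ] z31 [ 0.1093 -0.1111]
(np.int64(320), np.int64(165)) 32 z71 [ 0.0328 -0.0826] z31 [ 0.0599 -0.1445]
(np.int64(321), np.int64(165)) 33 z71 [ 0.0297 -0.0847] z31 [ 0.0566 -0.1468]
(np.int64(322), np.int64(165)) 33 z71 [ 0.0265 -0.0869] z31 [ 0.0533 -0.149 ]
(np.int64(323), np.int64(165)) 32 z71 [ 0.0234 -0.089 ] z31 [ 0.05   -0.1512]
(np.int64(324), np.int64(165)) 31 z71 [ 0.0203 -0.0911] z31 [ 0.0467 -0.1535]
(np.int64(325), np.int64(165)) 30 z71 [ 0.0172 -0.0932] z31 [ 0.0435 -0.1557]
(np.int64(326), np.int64(165)) 32 z71 [ 0.0141 -0.0953] z31 [ 0.0402 -0.1579]
(np.int64(327), np.int64(165)) 31 z71 [ 0.0109 -0.0974] z31 [ 0.0369 -0.1602]
(np.int64(328), np.int64(165)) 32 z71 [ 0.0078 -0.0996] z31 [ 0.0336 -0.1624]
(np.int64(329), np.int64(165)) 31 z71 [ 0.0047 -0.1017] z31 [ 0.0303 -0.1647]
(np.int64(330), np.int64(165)) 30 z71 [ 0.0016 -0.1038] z31 [ 0.027  -0.1669]
(np.int64(331), np.int64(165)) 26 z71 [-
[... 28230 characters left out ...]
077  0.0809] z31 [0.0172 0.0281]
(np.int64(295), np.int64(190)) 31 z71 [0.0288 0.1127] z31 [0.0558 0.0617]
(np.int64(295), np.int64(191)) 31 z71 [0.0259 0.1178] z31 [0.0527 0.0671]
(np.int64(295), np.int64(192)) 27 z71 [0.023  0.1229] z31 [0.0496 0.0725]
(np.int64(295), np.int64(193)) 26 z71 [0.0201 0.128 ] z31 [0.0465 0.0778]
(np.int64(295), np.int64(198)) 31 z71 [0.0059 0.1526] z31 [0.0316 0.1039]
(np.int64(295), np.int64(199)) 35 z71 [0.0031 0.1575] z31 [0.0286 0.109 ]
(np.int64(296), np.int64(199)) 33 z71 [0.0004 0.1556] z31 [0.0258 0.107 ]
(np.int64(297), np.int64(199)) 31 z71 [-0.0023  0.1538] z31 [0.0229 0.1051]
(np.int64(298), np.int64(199)) 32 z71 [-0.005  0.152] z31 [0.02   0.1032]
```

Both cameras put the pointer at ≈57° (mark 0 is at 65.5°, so it stands near 0.15 rad); mark 4 is at -15°. Turn about 72° clockwise.

```bash
python3 -m pendant '[-0.08,-0.02,0,0,0,0,1, -0.2,-0.05,0,0,0,0,1, -0.33,-0.09,0,0,0,0,1, -0.46,-0.12,0,0,0,0,1, -0.59,-0.16,0,0,0,0,1, -0.72,-0.19,0.05,0,0,0,1, -0.85,-0.23,0.1,0,0,0,1, -0.95,-0.26,0.15,0,0,0,1, -1,-0.27,0.2,0,0,0,1, -1,-0.27,0.24,0,0,0,1, -1,-0.27,0.24,0,0,0,1]'; python3 -c "
from h import *
go((.399,-.1746,.15,16),(.399,-.1746,.042,16))"
```

```text
clock: 40.43
eef_pos: [0.4, -0.1621, 0.246]
eef_rot: [-1.887, -2.503, 0.0]
force: [-1.0, 0.9, -0.9]
grip_width: 0.0854
t 40.4333 at [ 0.4    -0.1621  0.246 ] yaw 16.0 tilt 0.39 w 0.0854 F [-1.   0.9 -0.9]
[-0.041, -0.013, 0.32] [-0.004, -0.005, -0.001]
[-0.043, -0.012, 0.68] [-0.004, -0.005, -0.001]
```

```bash
python3 -m pendant '[-0.04,-0.013,0.1,0,0,0,1, -0.04,-0.013,0.2,0,0,0,1, -0.04,-0.013,0.3,0,0,0,1, -0.04,-0.013,0.4,0,0,0,1, -0.04,-0.013,0.5,0,0,0,1, -0.04,-0.013,0.58,0,0,0,1, -0.04,-0.013,0.64,0,0,0,1, -0.04,-0.013,0.67,0,0,0,1, -0.04,-0.013,0.67,0,0,0,1, -0.04,-0.013,0.67,0,0,0,1]'; python3 -m pendant '[0,0,0,0,0,0,0.3, 0,0,0,0,0,0,-1, 0,0,0,0,0,0,-1, 0,0,0,0,0,0,-1, 0,0,0,0,0,0,-1, 0,0,0,0,0,0,-1, 0,0,0,0,0,0,-1]';  python3 -c "
from h import *
go((.399,-.1746,.15,-56))"
```

```text
clock: 41.27
eef_pos: [0.4014, -0.175, 0.0488]
eef_rot: [1.888, 2.51, 0.0]
force: [0.2, -0.3, 0.5]
grip_width: 0.0856
clock: 41.85
eef_pos: [0.3997, -0.1763, 0.0498]
eef_rot: [-1.889, -2.51, 0.004]
force: [-7.1, -1.6, 10.4]
grip_width: 0.0422
t 41.85 at [ 0.3997 -0.1763  0.0498] yaw 16.1 tilt 0.16 w 0.0422 F [-7.1 -1.6 10.4]
[0.006, -0.001, -0.334] [-0.001, 0.002, 1.201]
```

```bash
python3 -m pendant '[0,-0.005,0,0,0,0.03,-1, 0,-0.005,0,0,0,0.1,-1, 0,-0.005,0,0,0,0.19,-1, 0,-0.005,0,0,0,0.28,-1, 0,-0.005,0,0,0,0.37,-1, 0,-0.005,0,0,0,0.46,-1, 0,-0.005,0,0,0,0.52,-1, 0,-0.005,0,0,0,0.56,-1, 0,-0.005,0,0,0,0.6,-1, 0,-0.005,0,0,0,0.6,-1]'; python3 -m pendant '[0,0,0,0,0,0.03,-1, 0,0,0,0,0,0.1,-1, 0,0,0,0,0,0.19,-1, 0,0,0,0,0,0.28,-1, 0,0,0,0,0,0.37,-1, 0,0,0,0,0,0.46,-1, 0,0,0,0,0,0.54,-1, 0,0,0,0,0,0.58,-1, 0,0,0,0,0,0.6,-1, 0,0,0,0,0,0.6,-1, 0,0,0,0,0,0.6,-1]'; python3 -c "
from h import *
go((.399,-.1746,.15,-56))"
```

```text
clock: 42.68
eef_pos: [0.3989, -0.1763, 0.0498]
eef_rot: [2.574, 1.8, -0.002]
force: [-3.6, -0.1, 10.2]
grip_width: 0.042
clock: 43.6
eef_pos: [0.3984, -0.1759, 0.0498]
eef_rot: [-3.004, -0.919, 0.003]
force: [-6.6, 1.1, 11.3]
grip_width: 0.0425
t 43.6 at [ 0.3984 -0.1759  0.0498] yaw -56.0 tilt 0.09 w 0.0425 F [-6.6  1.1 11.3]
[0.004, -0.003, -0.334] [-0.001, 0.001, 0.0]
```

```bash
python3 -m pendant '[0,0,0,0,0,0,-0.2, 0,0,0,0,0,0,0.5, 0,0,0,0,0,0,1, 0,0,0,0,0,0,1, 0,0,0,0,0,0,1, 0,0,0,0,0,0,1, 0,0,-0.1,0,0,0,1, 0,0,-0.22,0,0,0,1, 0,0,-0.35,0,0,0,1, 0,0,-0.48,0,0,0,1, 0,0,-0.6,0,0,0,1, 0,0,-0.7,0,0,0,1]'; python3 -m pendant '[-0.1,0.05,-0.08,0,0,0,1, -0.2,0.1,-0.1,0,0,0,1, -0.3,0.14,-0.1,0,0,0,1, -0.42,0.2,-0.1,0,0,0,1, -0.54,0.26,-0.1,0,0,0,1, -0.66,0.32,-0.1,0,0,0,1, -0.78,0.37,-0.1,0,0,0,1, -0.86,0.4,-0.1,0,0,0,1, -0.9,0.42,-0.1,0,0,0,1, -0.9,0.42,-0.1,0,0,0,1]'
python3 - <<'E'
from tm import *
im=snapshot('top'); point(im); fin()
s=snapshot('side'); c=s[172:192,304:330].astype(int); w=c[...,0]-np.maximum(c[...,1],c[...,2])
for v,u in zip(*np.nonzero(w>45)): print(u+304,v+172,(at('side',(u+304,v+172),.071)[:2]-C).round(4))
a=cv2.cvtColor(im,cv2.COLOR_RGB2BGR)
L=cv2.resize(a[120:230,150:430],(800,314),interpolation=cv2.INTER_CUBIC)
z=cv2.resize(a[195:250,305:365],(300,275),interpolation=cv2.INTER_CUBIC); b=cv2.cvtColor(s,cv2.COLOR_RGB2BGR)
s1=cv2.resize(b[160:210,285:345],(330,275),interpolation=cv2.INTER_CUBIC); s2=cv2.resize(b[200:310,150:218],(170,275),interpolation=cv2.INTER_CUBIC)
cv2.imwrite('pics/fin.png',np.vstack([L,np.hstack([z,s1,s2])]))
E
```

```text
clock: 44.6
eef_pos: [0.3996, -0.1759, 0.2614]
eef_rot: [3.002, 0.918, 0.003]
force: [0.6, -0.1, 0.3]
grip_width: 0.0856
clock: 45.43
eef_pos: [0.2442, -0.433, 0.2878]
eef_rot: [-3.006, -0.913, 0.001]
force: [0.6, 0.8, 0.5]
grip_width: 0.0853
pointer: centroid [ 0.0113 -0.0039] mean dir -19.5
fin 50 [0.48255618 0.41710469] dir -86.69300953084385
314 175 [ 0.0192 -0.0076]
314 176 [ 0.0161 -0.0017]
315 176 [ 0.0131 -0.0037]
316 177 [0.0071 0.0002]
317 177 [ 0.0042 -0.0018]
310 182 [0.0097 0.0408]
```

View pics/fin.png

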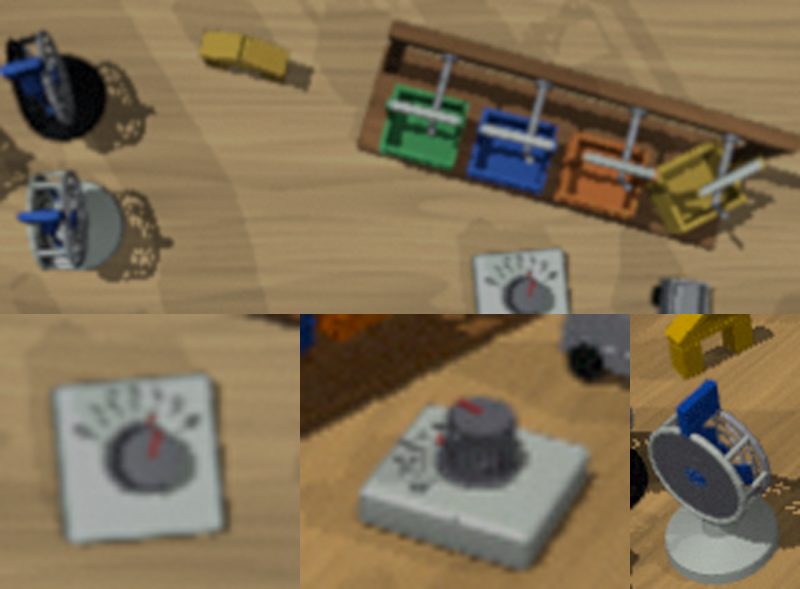

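Final picture: all four baskets hang (425–730,125–185). The fan's grille faces the stand and its solid back is away from it. The timer's pointer is at mark 4 (155,400), estimated at -11° to -19° against the mark at -15°, tolerance ±6.9°. Handing in.

```bash
python3 -c "
from rig import *
print(hand_in())"
```

```text
the job is handed in; nothing more can be done
None
```

The job is handed in at about 45.5 s on the robot's clock. All four baskets hang, the white fan is turned to the stand, and the timer was turned to 4 last. Hand-in gave no verdict, so what follows is from my own last checks.

- **Baskets:** green, blue, orange and yellow hang on hooks 1 to 4. Their bars were within about 21 mm (x) and 14 mm (y) of the hook points. Yellow turned about 45° around the vertical at some point after I released it. It still rests mid-bar on hook 4 and looks upright, so I left it.
- **Fan:** the blowing direction is -84° by the wrist and -86.7° from the picture, against a wanted -84°. That puts the line at most about 30 mm from the middle of the stand, where 50 mm is allowed. The grille faces the stand.
- **Timer:** this is the least certain check. The pointer sits at the 4 in the last picture, but my estimates of its angle disagree: -11° to -19.5°, against -15° for the mark. The allowed error is ±6.9°.
- **Rest of the scene:** the arch, truck and black look-alike fan stand where they were in the last picture. The red cube, blue cylinder and red look-alike were outside it and I did not check them again. The gripper is open and clear of everything.

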